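# Restock the parts carousel with ball knobs

## Robot

A 6-joint arm with a two-finger parallel gripper is mounted at the origin on the work surface. World frame = base frame: x ahead of the robot, y to its left, z up, the work surface at z = 0. Lengths are in m, angles in degrees, forces in N, time in s.
With the tool pointing down it reaches from about 0.275 to 0.75 m from the base axis. Payload 10.2 kg.
Tool frame: the origin (TCP) lies between the finger pads; the fingertips stand 25 mm ahead of it and the grasp point (between the pads) lies 6 mm ahead of it (tips_ahead is the y of the fingertips in the tool frame, in m); y points along the fingers, x is the direction in which the jaws open and shut, and the axes are right-handed (so a half turn about y gives the same grasp; the last joint's range is limited). The gripper opens to 85 mm and grips with 20 to 120 N. Pads are 22 mm wide; open, the fingers measure 114 mm over their backs; the gripper's body (76 mm by 85 mm) begins 54 mm behind the grasp point. The pads swing forward as they close: fully open they stand 13 mm farther back than shut.
Start: joints at [-86.253, 17.928, 85.812, -0, 76.261, -12.8], TCP at [0.15, -0.503, 0.256] pointing down, gripper open.
Joint ranges: [-168.41, 168.41], [-55.51, 124.54], [10.69, 146.95], [-70.63, 250.63], [1, 178], [-165.06, 165.06]. Speed limits (degrees/s): [136.94, 136.94, 172.46, 180, 180, 180].

## Interface

Orientations are given as [roll, pitch, yaw] about the fixed x, y, z axes, in that order (R = Rz(yaw) Ry(pitch) Rx(roll)).
In Python, from station import * gives the robot as it stands. The module is installed in compiled form; this text tells all that it offers.
- The arm moves only by the tool jog_arm, never from a script. Its argument "commands" is text: rows parted by semicolons, each of 5 numbers parted by spaces: the shift along the tool's x, y, z in cm, then the turn about the tool's y in degrees, then the finger opening in cm, from 0 to 8.54. In form: tx ty tz spin fingers; .... A call has 1 to 20 rows; each row shifts and turns the commanded pose from where the row before left it, along the tool's axes as they then stand; what a row does not reach is not made up. A row lasts 1/8 s, in which the tool goes at most 62.5 mm and 10.7 degrees, less where a joint would pass 70% of its speed; a pose out of reach is approached as far as the arm can. A call with a gripper value outside its range is refused whole. The fingers move at their own pace and stop on an object; "grip_force" is the grip in N (left out, the last holds). Time passes only in rows, so rows that do not move let the fingers close. It gives the time, the measured TCP pose, the force and the opening at its end, in the units of the state.
- get_state(): the state, without advancing time (a new reading comes with each control period).
- get_image(name): name is "scene" or "top"; returns a dict with "frame" (480x640x3 uint8, red, green, blue), "z_map" (480x640 float32, m along the optical axis (not along the pixel's ray), 0 where there is no reading), "fx", "fy", "cx", "cy" (pixels), "D" ([k1, k2, p1, p2, k3] as OpenCV has them; the pictures are not rectified), "T" (4x4, takes a point from camera to world coordinates). Camera axes: x right, y down, z forward; pixel columns grow to the right and rows downward; lengths in m; the calibration is good to about 2 mm. A picture is of the moment at which its call begins.
- close_job(): hands the job in, once; it reports no verdict.
Trained networks look in the newest picture that a camera, given by its name, has taken for a name from the list of things; names that differ only in an ending like _2 or _b are one class to them, and where a whole thing is asked for, a point or a joint stands for the part that bears it (a point fixed in the world has none). Each returns a list of dicts, best first, with "p" (0 to 1); they miss things now and then, are a little off and sometimes report something else, mostly with a low value. They report only what shows in the picture. A call takes as long as a camera call.
- look_for(target, camera): "bbox" ([left, top, right, bottom] in pixels, round what is visible of it).
- landmark_of(target, camera): "uv" ([column, row] in pixels: a listed point, or the origin of a listed thing).
The state is a dict: "t": time; "q": joint angles; "qvel": joint speeds; "tau": joint torques, N m; "tool_pos": TCP position; "orientation": TCP orientation; "ft_force": force on the tool from outside, world axes, zero at the start; "ft_torque": the same for the moment, N m; "grip_width": finger opening in m.
Only numpy, scipy, OpenCV 4.12 (cv2) and the standard library are available. Lean on these libraries where they do the work, as an engineer would, in place of code of your own. Each camera call takes 0.05 s, during which the arm holds its last target.

## Task

Turn the dial cover of the round parts carousel until its yellow-edged window lies squarely over the compartment with the red tab. Then take the scoop, scoop at least three of the black ball knobs out of the blue bin and tip them through the window into that compartment, so that every knob ends in there or still in the bin. Last, lay the scoop flat on the table, clear of the bin, with the window still squarely over the red-tab compartment, and leave the other tools where they lie.

Things in the scene. Friction and masses are not known exactly. Their poses are not given: they have to be found in the camera images.
- stand: fixed green stand of the parts carousel: a green steel drum, 280 mm in diameter and 61 mm deep (311 mm over its rim tabs), tilted 30 degrees towards the stand's -x (the robot's side), so its turning axis leans 30 degrees from vertical. Five equal compartments of 72 degrees, closed by a round dial cover with one window. Origin: on the table, 85 mm under the centre of the drum's underside; z up
- dial (a point): centre of the black grip bar across the middle of the dial cover; bar 64 mm long x 18 wide x 38 high, this point 19 mm below its top and 19 mm above the cover plate. Axes turn with the cover: z = turning axis, outward; x along the bar, -x towards the window (yellow stripe on the bar); y across the bar
- cover (a joint): angle of the dial cover on the drum, 0 (or a full turn) when the window is over the wanted compartment, growing anticlockwise seen from outside. It turns endlessly either way against 0.15 N m of friction and stays where left. It starts 1.7 to 3.14 rad from the wanted place, one way or the other: too far for most wrists in one grasp
- window (a point): centre of the one opening in the dial cover (aluminium plate 3.5 mm thick, 276 mm across): a sector 62 degrees wide between radii 47 and 128 mm, with a yellow border. The point is 88 mm from the turning axis, 20.5 mm lower along the axis than dial. Same axes as dial
- wanted (a point): centre of the mouth of the wanted compartment, the one with the red tab on the rim (the others have white tabs), 88 mm from the axis; window must coincide with it. Axes of the drum: z = turning axis, outward; x from the red tab towards the axis. The red tab is on the drum's lower half, nearest the robot or to either side. Friction of 4 N m holds the drum in the stand; it need not be turned
- pocket (a point): point inside the wanted compartment, 40 mm below wanted along the axis, 21 mm above the compartment's floor. Compartment: radii 18 to 137 mm, 57 mm deep. Same axes as wanted
- bin: blue open bin fixed to the table, 220 mm long (x), 96 wide (y), walls and floor 4 mm; back wall (+x) 90 mm high, front wall (-x, towards the robot) 30 mm, sides 90 mm high, sloping from x = -30 mm down to 30 mm at the front. Origin: centre of its underside, z up. The knobs lie on the floor in its rear part; the front 100 mm are empty
- scoop: aluminium hand scoop, 205 mm long, 0.18 kg, lying on the table right of the bin. x from handle to nose, z up out of the bowl. Bowl: flat floor x -45 to +50 mm, 74 mm wide (70 inside), 2 mm thick, 1 mm at the open nose; back wall 46 mm high, sides falling to nothing 14 mm behind the nose. Origin: on the underside of the floor, 50 mm behind the nose edge
- scoop_grip (a point): centre of the scoop's wooden handle, a bar 78 mm long (x), 20 wide (y), 20 high, at x = -115 mm, z = 67 mm in the scoop's axes. Same axes as scoop
- scoop_nose (a point): middle of the scoop's nose edge, on the underside, x = +50 mm in the scoop's axes. Same axes as scoop
- bowl (a point): middle of the scoop's bowl, x = 0, 18 mm above the underside. Same axes as scoop
- knob1: black polished (slippery) machine-lever ball knob, 30 mm in diameter, 0.03 kg, with a small brass insert in a flat that hardly rises above the ball; origin: centre of the ball (its orientation means nothing). One of five alike, in the blue bin
- knob2: black polished (slippery) machine-lever ball knob, 30 mm in diameter, 0.03 kg, with a small brass insert in a flat that hardly rises above the ball; origin: centre of the ball (its orientation means nothing). One of five alike, in the blue bin
- knob3: black polished (slippery) machine-lever ball knob, 30 mm in diameter, 0.03 kg, with a small brass insert in a flat that hardly rises above the ball; origin: centre of the ball (its orientation means nothing). One of five alike, in the blue bin
- knob4: black polished (slippery) machine-lever ball knob, 30 mm in diameter, 0.03 kg, with a small brass insert in a flat that hardly rises above the ball; origin: centre of the ball (its orientation means nothing). One of five alike, in the blue bin
- knob5: black polished (slippery) machine-lever ball knob, 30 mm in diameter, 0.03 kg, with a small brass insert in a flat that hardly rises above the ball; origin: centre of the ball (its orientation means nothing). One of five alike, in the blue bin
- ratchet: ratchet handle about 240 mm long with a grey grip; origin under its head, loose on the table; a bystander, to be left where it is
- wrench: steel wrench 200 mm long, loose on the table; a bystander, to be left where it is
- mallet: hammer 280 mm long, loose on the table; a bystander, to be left where it is
- screwdriver: orange screwdriver 190 mm long, loose on the table; a bystander, to be left where it is
- tape: grey ring (roll) 76 mm across, 24 mm high, loose on the table; a bystander, to be left where it is
- socket: standing steel impact socket, 52 mm across, 55 mm high, loose on the table; a bystander, to be left where it is
- oilcan: standing can with a yellow band, 60 mm across, 150 mm high, loose on the table; a bystander, to be left where it is

How it is judged:
By the outcome, as a careful person would: the job done as asked, in the order asked, and still so for the second after the job is handed in, with the robot touching nothing.
It also fails if it takes over 72 s, if anything falls off the work surface, if the arm or the gripper's body presses on something with over 40 N, if the wrist force passes 120 N, or if a joint passes its speed limit or range.

## Working session

There is one attempt and no reset: what is moved stays moved. The work goes in short steps, Python scripts to look and compute and a tool call to move; the robot and the scene stay as the last step left them, time stands still between calls to the robot, and variables do not carry over. Pictures are saved under pics/ and viewed, and the job is handed in when it is done.

Besides the shell and the picture viewer there is one more tool, called after "Request:" by a JSON object that holds its "name" and its "arguments". jog_arm: Moves the arm, as the interface text tells. Its arguments: {"type":"object","properties":{"commands":{"type":"string"},"grip_force":{"type":"number"}},"required":["commands"]}

```bash
mkdir -p pics; ls; python3 - <<'E'
from station import *
import cv2
print(get_state())
for n in("scene","top"):
    d=get_image(n); cv2.imwrite(f"pics/{n}0.png",d["frame"][:,:,::-1]); print(n,d["fx"],d["fy"],d["cx"],d["cy"],d["D"],d["T"].tolist() if hasattr(d["T"],"tolist") else d["T"])
E
```

```text
pics
{'t': 0.0, 'q': array([-8.62554397e+01,  1.79602037e+01,  8.58552729e+01, -4.44623471e-04,
        7.62606015e+01, -1.28000344e+01]), 'qvel': array([ 0.03222323, -0.02894735, -0.06349497,  0.00821724,  0.03041213,
        0.03674581]), 'tau': array([-4.32174802e-04, -4.12270081e+01, -2.59745461e+01, -2.07594721e-04,
        4.13996866e-03, -1.84297625e-05]), 'tool_pos': array([ 0.14946953, -0.50303131,  0.25571997]), 'orientation': array([-8.99835660e+01,  7.42831927e-02, -7.34552887e+01]), 'ft_force': array([ 0.44736021, -0.25723597, -0.26762693]), 'ft_torque': array([ 0.00608191, -0.00868167, -0.00269438]), 'grip_width': 0.08528579203806688}
scene 453.2788975469626 453.2788975469626 323.48486906449506 239.0475575373725 [-0.07486379  0.          0.          0.          0.        ] [[0.30046739854841226, 0.6084520973799004, -0.734510304627205, 1.3403762108702995], [0.9537772270156976, -0.1959725408860961, 0.22782397688762623, -0.27184377705646284], [-0.005323874134107799, -0.7690128792241696, -0.6392111137578543, 0.8322135534563557], [0.0, 0.0, 0.0, 1.0]]
top 482.19155471324433 482.19155471324433 319.3829146008877 236.31834801330436 [-0.0299255  0.         0.         0.         0.       ] [[0.0057005078494374055, -0.976624886737055, 0.21487516100306386, 0.27543689035799535], [-0.9999648940225886, -0.004247598666168569, 0.007222785332848069, -0.02333350436580862], [-0.006141248460349422, -0.21490879114500008, -0.9766148148353797, 1.2611008164461073], [0.0, 0.0, 0.0, 1.0]]
```

View pics/scene0.png

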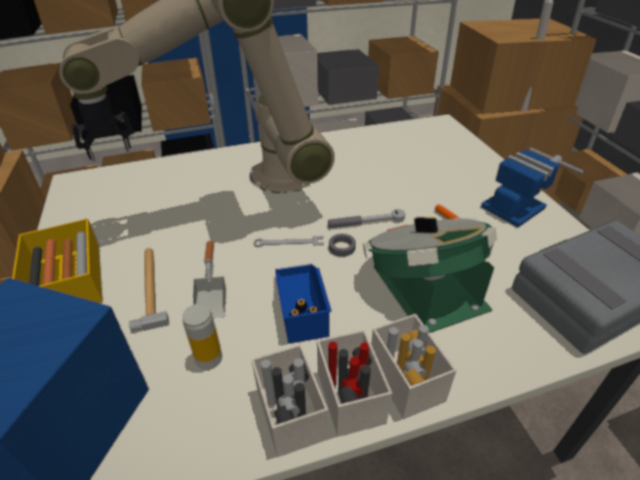

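View pics/top0.png

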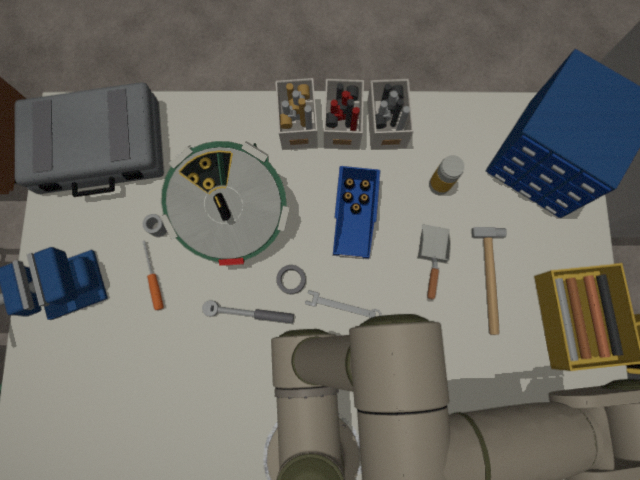

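```bash
cat > h.py <<'E'
from station import *
import cv2, numpy as np
def cloud(d):
    K=np.array([[d["fx"],0,d["cx"]],[0,d["fy"],d["cy"]],[0,0,1]])
    h,w=d["z_map"].shape
    uv=np.stack(np.meshgrid(np.arange(w),np.arange(h)),-1).reshape(-1,1,2).astype(np.float64)
    n=cv2.undistortPoints(uv,K,np.array(d["D"])).reshape(h,w,2)
    z=d["z_map"]
    P=np.dstack([n[...,0]*z,n[...,1]*z,z])
    T=np.array(d["T"]); return P@T[:3,:3].T+T[:3,3]
def proj(d,p):
    K=np.array([[d["fx"],0,d["cx"]],[0,d["fy"],d["cy"]],[0,0,1]])
    T=np.linalg.inv(np.array(d["T"])); r,_=cv2.Rodrigues(T[:3,:3])
    return cv2.projectPoints(np.atleast_2d(p).astype(float),r,T[:3,3],K,np.array(d["D"]))[0].reshape(-1,2)
def ray(d,uv,z):
    K=np.array([[d["fx"],0,d["cx"]],[0,d["fy"],d["cy"]],[0,0,1]])
    n=cv2.undistortPoints(np.array([[uv]],float),K,np.array(d["D"]))[0,0]
    T=np.array(d["T"]); v=T[:3,:3]@[n[0],n[1],1]; o=T[:3,3]; return o+v*(z-o[2])/v[2]
def crop(d,box,name,s=None):
    l,t,r,b=box; im=d["frame"][t:b,l:r,::-1]
    s=s or min(780/(r-l),580/(b-t)); cv2.imwrite(f"pics/{name}.png",cv2.resize(im,None,fx=s,fy=s,interpolation=cv2.INTER_CUBIC))
E
python3 - <<'E'
from h import *
for cam in("top","scene"):
    d=get_image(cam); C=cloud(d)
    np.set_printoptions(precision=3,suppress=True)
    for t in["stand","dial","window","wanted","bin","scoop","scoop_grip","scoop_nose","bowl","knob1","tape","oilcan"]:
        r=landmark_of(t,cam)[:6 if t=="knob1" else 1]
        for a in r:
            u,v=[int(round(x)) for x in a["uv"]]
            print(cam,t,np.array(a["uv"]),round(a["p"],2),C[min(v,479),min(u,639)])
d=get_image("top"); crop(d,(150,130,300,280),"dial0"); crop(d,(320,150,470,310),"bin0")
d=get_image("scene");crop(d,(170,200,510,400),"sc0")
E
```

```text
top stand [233.5 211.4] 0.75 [0.586 0.193 0.132]
top dial [221.2 210. ] 0.92 [0.578 0.216 0.171]
top wanted [232.1 239.7] 0.97 [0.522 0.202 0.095]
top bin [352.1 218.5] 0.7 [ 0.604 -0.102  0.001]
top scoop [430.9 242.4] 0.71 [ 0.539 -0.312 -0.001]
top scoop_grip [431.  283.4] 0.96 [ 0.419 -0.29   0.077]
top scoop_nose [433.9 223.8] 0.68 [ 0.588 -0.322  0.001]
top bowl [435.4 242.8] 0.63 [ 0.537 -0.324 -0.004]
top knob1 [346.9 195.8] 0.62 [ 0.655 -0.087  0.036]
top knob1 [351.4 183.4] 0.61 [ 0.691 -0.098  0.035]
top knob1 [364.5 197.1] 0.47 [ 0.653 -0.132  0.033]
top knob1 [364.7 182.5] 0.46 [ 0.695 -0.135  0.034]
top knob1 [357.1 208.7] 0.42 [ 0.619 -0.113  0.035]
top tape [287.  279.2] 0.59 [0.438 0.07  0.001]
top oilcan [436.9 182.7] 0.56 [ 0.681 -0.319  0.068]
scene stand [426.6 279.2] 0.89 [0.735 0.153 0.131]
scene dial [426.4 226.6] 0.6 [0.601 0.215 0.16 ]
scene window [454.1 235.1] 0.67 [0.623 0.284 0.136]
scene wanted [411.6 227.5] 0.82 [0.527 0.222 0.1  ]
scene bin [301.4 303.8] 0.79 [ 0.634 -0.109  0.033]
scene scoop [211.4 303.2] 0.94 [ 0.537 -0.314  0.002]
scene scoop_grip [209.6 251.6] 0.68 [ 0.435 -0.292  0.078]
scene scoop_nose [204.2 317.6] 0.65 [ 0.717 -0.325  0.151]
scene bowl [209.9 299.8] 0.92 [ 0.528 -0.315  0.004]
scene knob1 [306.8 307.3] 0.69 [ 0.622 -0.092  0.003]
scene knob1 [313.2 313.2] 0.59 [ 0.717 -0.103  0.089]
scene knob1 [291.9 317.1] 0.56 [ 0.715 -0.149  0.09 ]
scene knob1 [426.7 283.8] 0.51 [0.748 0.147 0.13 ]
scene tape [290.2 242.6] 0.75 [ 0.378 -0.073  0.005]
scene oilcan [209.  359.3] 0.97 [ 0.729 -0.336  0.037]
```

View pics/dial0.png

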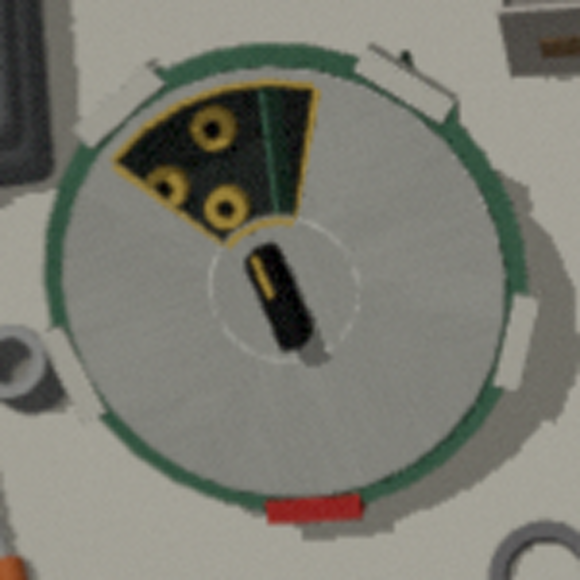

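View pics/bin0.png

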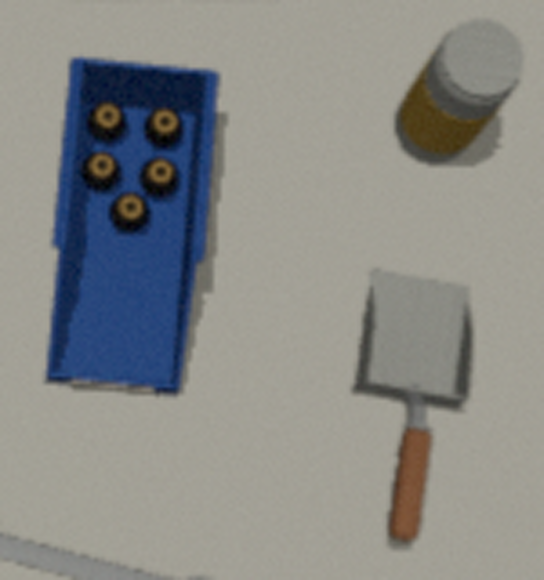

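View pics/sc0.png

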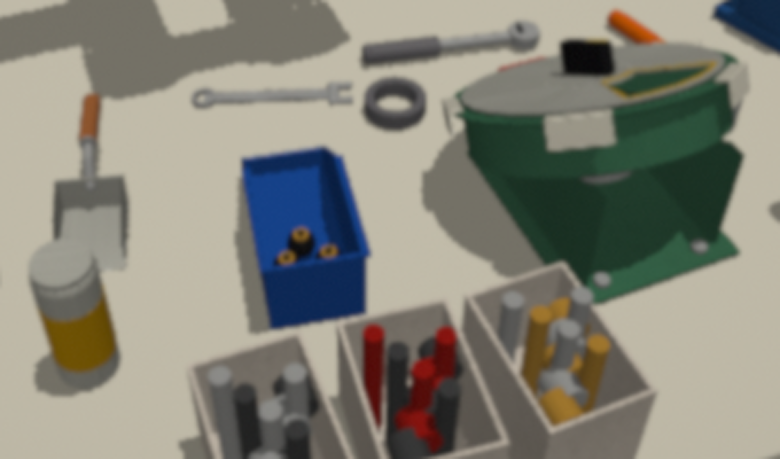

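```bash
cat >> h.py <<'E'
np.set_printoptions(precision=4,suppress=True)
E
python3 - <<'E'
from h import *
d=get_image("top"); C=cloud(d); f=d["frame"].astype(int)
m=np.zeros(f.shape[:2],bool); yy,xx=np.mgrid[:480,:640]
m=(np.hypot(xx-225,yy-203)<58)
hsv=cv2.cvtColor(d["frame"],cv2.COLOR_RGB2HSV)
g=m&(hsv[...,1]<40)&(hsv[...,2]>90)&(d["z_map"]>0)
P=C[g]
for i in range(5):
    c=P.mean(0); U,S,V=np.linalg.svd(P-c,full_matrices=False); n=V[2]*np.sign(V[2][2]); r=(P-c)@n; P=P[abs(r)<max(2.5*r.std(),.0015)]
print("plane n",n,"tilt",np.degrees(np.arccos(n[2])),c,r.std(),len(P), "dir of tilt yaw",np.degrees(np.arctan2(n[1],n[0])))
# rim tabs and cover edge: boundary of gray (cover) vs green
green=(np.hypot(xx-225,yy-203)<75)&(hsv[...,0]>50)&(hsv[...,0]<90)&(hsv[...,1]>80)
# boundary rays: intersect pixel rays with cover plane
K=np.array([[d["fx"],0,d["cx"]],[0,d["fy"],d["cy"]],[0,0,1]]);T=np.array(d["T"])
nn=cv2.undistortPoints(np.stack([xx,yy],-1).reshape(-1,1,2).astype(float),K,np.array(d["D"])).reshape(480,640,2)
D=np.dstack([nn,np.ones((480,640))])@T[:3,:3].T; o=T[:3,3]
Q=o+D*(((c-o)@n)/(D@n))[...,None]
# edge: along radial direction from centre guess
cen=np.array([224.,201.]);E=[]
for a in np.arange(0,360,2):
    rr=np.arange(45,70,.25); u=cen[0]+rr*np.cos(np.radians(a)); v=cen[1]+rr*np.sin(np.radians(a))
    S=cv2.remap(hsv[...,1].astype(np.float32),u.astype(np.float32)[None],v.astype(np.float32)[None],cv2.INTER_LINEAR)[0]
    H=cv2.remap(d["frame"].astype(np.float32),u.astype(np.float32)[None],v.astype(np.float32)[None],cv2.INTER_LINEAR)[0]
    gg=H[:,1]-H[:,0]
    k=np.argmax(gg>22)
    if gg[k]>22 and gg[max(k-8,0)]<18:
        n2=cv2.undistortPoints(np.array([[[u[k],v[k]]]]),K,np.array(d["D"]))[0,0]
        dd=T[:3,:3]@[*n2,1]; E.append(o+dd*(((c-o)@n)/(dd@n)))
E=np.array(E)
ex=np.array([n[2],0,-n[0]]);ex/=np.linalg.norm(ex);ey=np.cross(n,ex)
from scipy.optimize import least_squares
uv=np.c_[(E-c)@ex,(E-c)@ey]
s=least_squares(lambda p:np.hypot(uv[:,0]-p[0],uv[:,1]-p[1])-p[2],[0,0,.138],loss="soft_l1",f_scale=.002)
cc=c+s.x[0]*ex+s.x[1]*ey
print("circle",s.x,"centre",cc,len(E))
# yellow border angles, red tab
def ang(mask,nm,off=0):
    q=(o+D*(((c+n*off-o)@n)/(D@n))[...,None])[mask]; w=np.c_[(q-cc)@ex,(q-cc)@ey]; a=np.degrees(np.arctan2(w[:,1],w[:,0])); r=np.hypot(*w.T); print(nm,len(a),"mean",w.mean(0),"ang of mean",np.degrees(np.arctan2(w[:,1].mean(),w[:,0].mean())),"min/max",a.min(),a.max(),np.percentile(r,[2,98])); return w
yel=m&(hsv[...,0]>18)&(hsv[...,0]<32)&(hsv[...,1]>140)&(hsv[...,2]>110)
w=ang(yel,"yellow")
red=(np.hypot(xx-225,yy-203)<75)&((hsv[...,0]<8)|(hsv[...,0]>172))&(hsv[...,1]>150)
ang(red,"red")
blk=(np.hypot(xx-222,yy-207)<20)&(hsv[...,2]<40); ang(blk,"bar",.038)
print("cell px",np.linalg.norm(Q[200,224]-Q[200,225]))
# white tabs
wt=(np.hypot(xx-225,yy-203)<72)&(np.hypot(xx-225,yy-203)>57)&(hsv[...,1]<30)&(hsv[...,2]>150)
E
```

```text
plane n [-0.4971 -0.0358  0.8669] tilt 29.89588803337691 [0.5889 0.2094 0.1355] 0.002083880084746112 7817 dir of tilt yaw -175.87871465803264
circle [0.0122 0.0083 0.1398] centre [0.5994 0.2178 0.1418] 122
yellow 189 mean [0.0744 0.0333] ang of mean 24.079507461626367 min/max -12.083394692270485 108.90316266336917 [0.013  0.1292]
red 142 mean [-0.1418 -0.0098] ang of mean -176.0301826832263 min/max -179.81745594626844 179.48394309217167 [0.1368 0.1544]
bar 199 mean [ 0.0022 -0.0051] ang of mean -66.57606104139279 min/max -179.88701438957546 179.59007417039876 [0.0033 0.0344]
cell px 0.002404497643358598
```

```bash
cat >> h.py <<'E'
n=np.array([-0.4971,-0.0358,0.8669]);n/=np.linalg.norm(n); cc=np.array([.5994,.2178,.1418])
ex=np.array([n[2],0,-n[0]]);ex/=np.linalg.norm(ex);ey=np.cross(n,ex)
def plane_uv(d,uv,off=0):
    K=np.array([[d["fx"],0,d["cx"]],[0,d["fy"],d["cy"]],[0,0,1]])
    q=cv2.undistortPoints(np.array(uv,float).reshape(-1,1,2),K,np.array(d["D"])).reshape(-1,2)
    T=np.array(d["T"]);D=np.c_[q,np.ones(len(q))]@T[:3,:3].T;o=T[:3,3]
    P=o+D*(((cc+n*off-o)@n)/(D@n))[:,None]
    return np.c_[(P-cc)@ex,(P-cc)@ey]
def unwrap(d,name,s=2500,R=.165,off=0):
    N=int(2*R*s); g=(np.arange(N)-N/2)/s
    X,Y=np.meshgrid(g,g)  # image col: -ey? use up=+ex, left=+ey
    P=cc+n*off+(-Y)[...,None]*ex+(-X)[...,None]*ey
    uv=proj(d,P.reshape(-1,3)).astype(np.float32).reshape(N,N,2)
    im=cv2.remap(d["frame"],uv[...,0],uv[...,1],cv2.INTER_CUBIC)
    im=im.copy()
    for r in(.047,.128,.138): cv2.circle(im,(N//2,N//2),int(r*s),(255,0,255),1)
    for a in range(0,360,30): 
        cv2.line(im,(N//2,N//2),(int(N/2-s*R*np.sin(np.radians(a))),int(N/2-s*R*np.cos(np.radians(a)))),(0,255,255),1)
    cv2.imwrite(f"pics/{name}.png",cv2.resize(im,None,fx=580/N,fy=580/N)[:,:,::-1])
E
python3 - <<'E'
from h import *
d=get_image("top"); unwrap(d,"un0")
s=150/580; px=lambda l:[[150+(a+.5)*s-.5,130+(b+.5)*s-.5] for a,b in l]
w=plane_uv(d,px([(115,160),(318,90),(298,218),(222,243)])); print("win corners",w,np.hypot(*w.T),np.degrees(np.arctan2(w[:,1],w[:,0])))
w=plane_uv(d,px([(118,105),(410,82),(517,342),(75,375),(315,510)])); print("tabs",np.hypot(*w.T),np.degrees(np.arctan2(w[:,1],w[:,0])))
w=plane_uv(d,px([(263,250),(296,343)]),.038); print("bar",w,np.degrees(np.arctan2(*(w[0]-w[1])[::-1])),w.mean(0))
E
```

```text
win corners [[ 0.082   0.099 ]
 [ 0.1242 -0.0271]
 [ 0.0454 -0.0107]
 [ 0.0299  0.0371]] [0.1286 0.1271 0.0467 0.0477] [ 50.3578 -12.2985 -13.2927  51.152 ]
tabs [0.1493 0.1532 0.1485 0.1463 0.1474] [  39.2502  -32.7659 -103.5497  111.9655 -175.6715]
bar [[ 0.0337  0.005 ]
 [-0.0243 -0.0116]] 15.957478848356525 [ 0.0047 -0.0033]
```

View pics/un0.png

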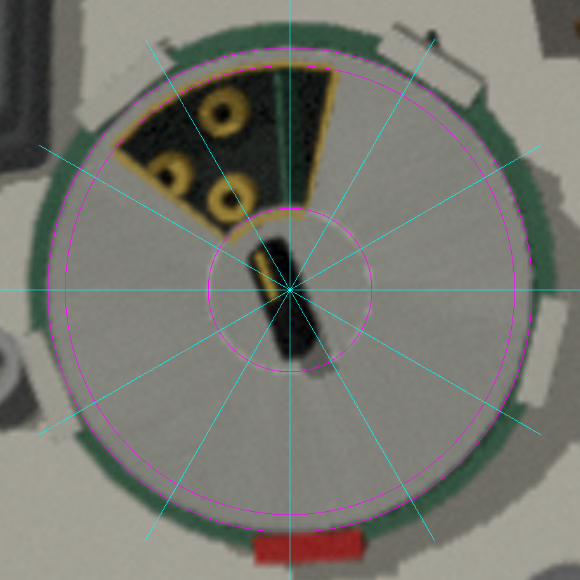

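```bash
python3 - <<'E'
from h import *
for a in(19,60,90,120,150,183.85):
    v=np.cos(np.radians(a))*ex+np.sin(np.radians(a))*ey; print(a,np.degrees(np.arctan2(v[1],v[0])))
for h in (.019,.024,.028,.038): print(h,cc+h*n)
s=get_state();print(s["tool_pos"])
E
```

```text
19 21.776228558691805
60 64.2031883057707
90 91.0209428841714
120 117.42893528440763
150 146.68235886696746
183.85 -175.56086082246847
0.019 [0.59   0.2171 0.1583]
0.024 [0.5875 0.2169 0.1626]
0.028 [0.5855 0.2168 0.1661]
0.038 [0.5805 0.2164 0.1747]
[ 0.1495 -0.5033  0.2563]
```

Request:
{"name": "jog_arm", "arguments": {"commands": "-1.5 -0.5 1.7 0 5; -3.3 -0.5 3.7 0 5; -3.3 -0.5 3.7 0 5; -3.3 -0.5 3.7 0 5; -3.3 -0.5 3.7 0 5; -3.3 0 3.7 0 5; -3.3 0 3.7 0 5; -3.3 0 3.7 0 5; -3.3 0 3.7 0 5; -3.3 0 3.7 0 5; -3.3 0 3.7 0 5; -3.3 0 3.7 0 5; -3.3 0 3.7 0 5; -3.3 0 3.7 0 5; -3.3 0 3.7 0 5; -3.3 0 3.7 0 5; -3.3 0 3.7 0 5; -1.5 0 1.5 -5.2 4; 0 0 0 0 4"}}

```text
t: 3.98
tool_pos: [0.5881, 0.211, 0.2811]
orientation: [-90.0, 0.0, -68.1]
ft_force: [-0.3, -0.6, -0.7]
grip_width: 0.04
```

Request:
{"name": "jog_arm", "arguments": {"commands": "-0.6 2 0 0 4; 0 3 0 0 4; 0 3 0 0 4; 0 2.3 0 0 4; 0 0 0 0 4"}}

```text
t: 4.6
tool_pos: [0.5853, 0.2142, 0.1775]
orientation: [-90.2, 0.0, -68.4]
ft_force: [0.6, -0.7, 0.9]
grip_width: 0.04
```

```bash
python3 - <<'E'
from h import *
d=get_image("scene");crop(d,(330,100,530,260),"a1")
d=get_image("top");crop(d,(130,100,330,260),"a2")
E
```

```text
(no output)
```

View pics/a1.png

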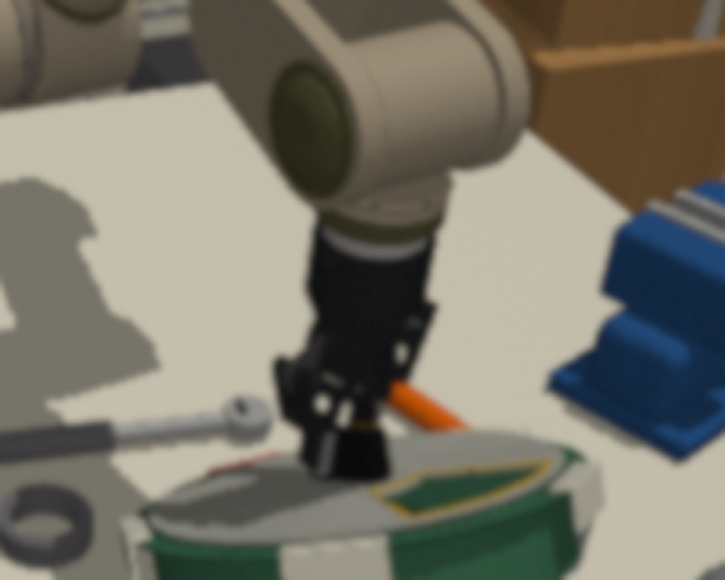

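View pics/a2.png

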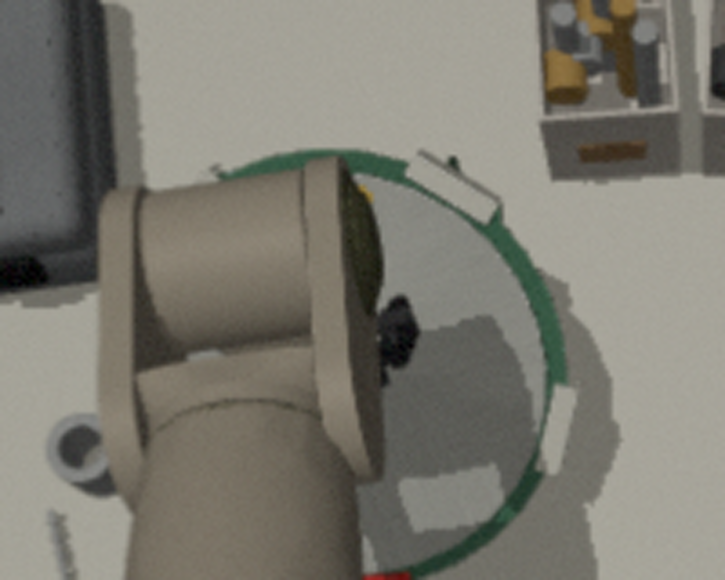

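Request:
{"name": "jog_arm", "arguments": {"commands": "-0.25 0 0.1 0 4; 0 0 0 0 0; 0 0 0 0 0; 0 0 0 0 0", "grip_force": 20}}

```text
t: 5.2
tool_pos: [0.5866, 0.218, 0.1791]
orientation: [-89.9, 0.0, -68.2]
ft_force: [-2.6, 2.2, 6.1]
grip_width: 0.0203
```

Request:
{"name": "jog_arm", "arguments": {"commands": "0 0 0 -6 0; 0 0 0 -8 0; 0 0 0 -8 0; 0 0 0 -8 0; 0 0 0 0 0"}}

```text
t: 5.82
tool_pos: [0.5855, 0.2163, 0.1809]
orientation: [-90.2, -0.1, -38.2]
ft_force: [-18.9, -6.4, 21.0]
grip_width: 0.0205
```

Request:
{"name": "jog_arm", "arguments": {"commands": "0 0 0 0 2.5; 0 0 0 0 2.5; 0 0 0 -8 2.5; 0 0 0 -8 2.5; 0 0 0 0 2.5"}}

```text
t: 6.45
tool_pos: [0.5869, 0.2165, 0.1805]
orientation: [-90.1, -0.2, -22.2]
ft_force: [-8.2, -6.5, 14.3]
grip_width: 0.0254
```

```bash
python3 - <<'E'
from h import *
d=get_image("scene");crop(d,(330,100,530,260),"a3")
d=get_image("top");unwrap(d,"a4")
print(get_state()["ft_force"],get_state()["ft_torque"])
E
```

```text
[-7.4555 -6.3963 13.758 ] [-1.4179  0.5702 -0.1104]
```

View pics/a3.png

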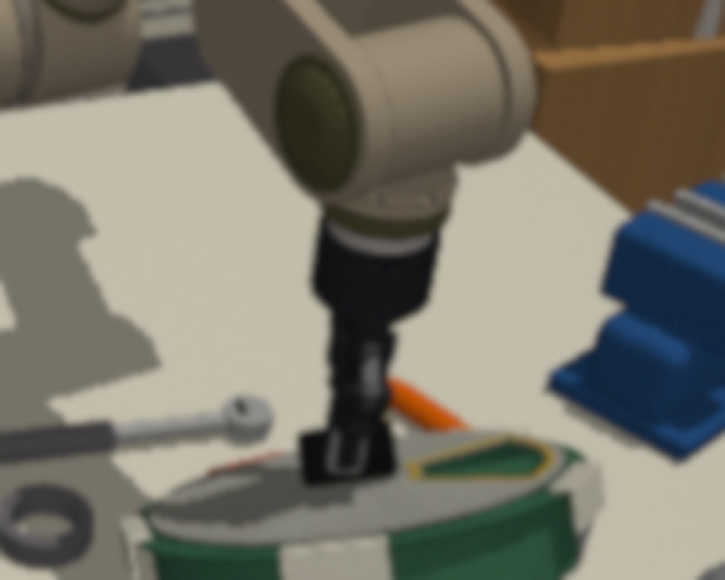

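View pics/a4.png

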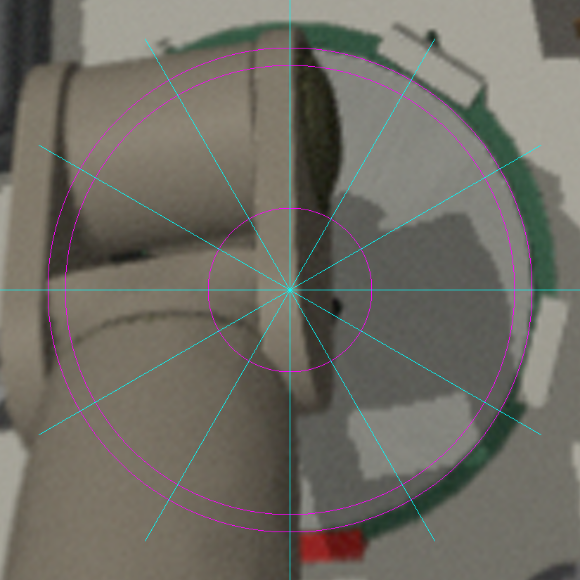

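Request:
{"name": "jog_arm", "arguments": {"commands": "0 -0.6 0 0 2.5; 0 0 0 -8 2.5; 0 0 0 -8 2.5; 0 0 0 -8 2.5; 0 0 0 0 2.5"}}

```text
t: 7.18
tool_pos: [0.5868, 0.2172, 0.1849]
orientation: [-90.0, -0.0, 1.7]
ft_force: [-1.4, -4.7, 4.5]
grip_width: 0.0251
```

Forces low. Continue.

Request:
{"name": "jog_arm", "arguments": {"commands": "0 0 0 -8 2.5; 0 0 0 -8 2.5; 0 0 0 -8 2.5; 0 0 0 -8 2.5; 0 0 0 -8 2.5; 0 0 0 0 2.5"}}

```text
t: 7.92
tool_pos: [0.5859, 0.2181, 0.1853]
orientation: [-89.9, 0.0, 41.7]
ft_force: [-7.4, -1.6, 9.5]
grip_width: 0.0251
```

```bash
python3 - <<'E'
from h import *
d=get_image("scene");crop(d,(330,100,530,260),"a5")
E
```

```text
(no output)
```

View pics/a5.png

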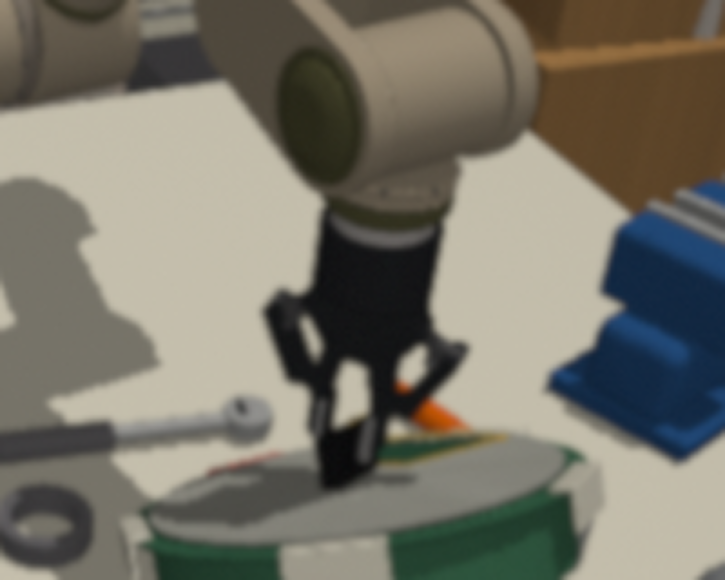

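Dial follows. Finish to yaw 94.4 and close at the end (bar faces vertical there).

Request:
{"name": "jog_arm", "arguments": {"commands": "0 0 0 -8 2.5; 0 0 0 -8 2.5; 0 0 0 -8 2.5; 0 0 0 -8 2.3; 0 0 0 -8 2.3; 0 0.4 0 -8 2.3; 0 0.3 0 -4.8 2.3; 0 0 0 0 0; 0 0 0 0 0; 0 0 0 0 0", "grip_force": 20}}

```text
t: 9.22
tool_pos: [0.5868, 0.2181, 0.1781]
orientation: [-90.1, -0.1, 94.4]
ft_force: [-0.0, -0.0, 5.5]
grip_width: 0.0179
```

Request:
{"name": "jog_arm", "arguments": {"commands": "0 0 0 0 4; 0 0 0 0 4.5; 0 -3 0 0 5; 0 -4 0 0 5; 0 -4 0 0 5; -4.5 0 1.9 0 5; -4.5 0 1.9 0 5; -4.5 0 1.9 0 5; -4.5 0 1.9 0 5; -4.5 0 1.9 0 5; -4.5 0 1.9 0 5; -4.5 0 1.9 0 5; -4.5 0 1.9 0 5; -4.5 0 1.9 0 5; -4.5 0 1.9 0 5; -4.4 0 1.6 0 5; 0 0 0 7.5 5; 0 0 0 7.5 5"}}

```text
t: 11.48
tool_pos: [0.4201, -0.2916, 0.287]
orientation: [-90.0, -0.0, 79.2]
ft_force: [0.1, -0.4, -0.1]
grip_width: 0.0502
```

```bash
cat > dial.py <<'E'
from h import *
import sys
d=get_image("top"); unwrap(d,sys.argv[1])
# polar unwrap: yellow edge angles at several radii
hsv=None; A=np.arange(-180,180,.25)
def prof(r):
    P=cc+r*(np.cos(np.radians(A))[:,None]*ex+np.sin(np.radians(A))[:,None]*ey)
    uv=proj(d,P).astype(np.float32)[:,None]
    c=cv2.remap(d["frame"],uv[...,0],uv[...,1],cv2.INTER_LINEAR)[:,0].astype(int)
    return c
for r in np.arange(.06,.12,.01):
    c=prof(r); y=np.minimum(c[:,0],c[:,1])-c[:,2]
    a=[]
    yy=y.copy()
    for k in range(2):
        i=yy.argmax(); w=slice(max(i-20,0),i+21); wt=np.clip(y[w]-y[i]*.4,0,None); a.append((A[w]*wt).sum()/wt.sum()); yy[max(i-60,0):i+61]=0
    print(round(r,3),np.sort(a)%360,"mid",(np.mean(np.array(a)%360)))
E
python3 dial.py un1
```

```text
0.06 [214.8607 151.5426] mid 183.20167858881825
0.07 [215.0039 151.425 ] mid 183.2144208583992
0.08 [215.1953 151.5193] mid 183.3572950847335
0.09 [215.2445 151.5913] mid 183.41793226869203
0.1 [215.1062 151.5765] mid 183.3413485607009
0.11 [215.1682 151.5421] mid 183.35514771585758
```

View pics/un1.png

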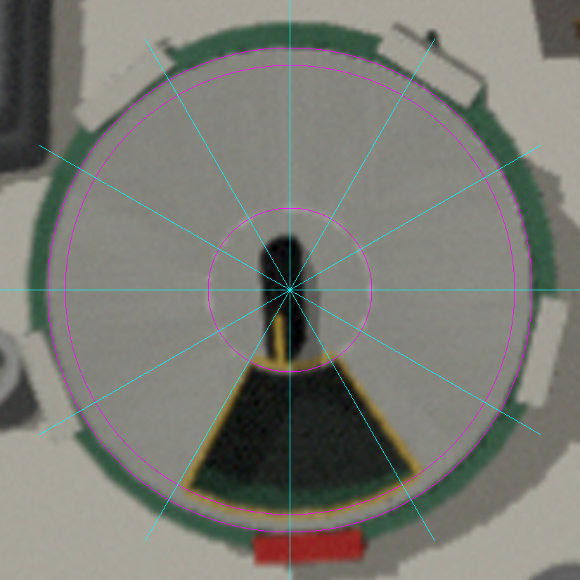

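```bash
python3 - <<'E'
from h import *
for cam,box in(("top",(395,215,465,315)),("scene",(180,230,240,325))):
    d=get_image(cam);C=cloud(d); hsv=cv2.cvtColor(d["frame"],cv2.COLOR_RGB2HSV)
    m=np.zeros(hsv.shape[:2],bool); l,t,r,b=box; m[t:b,l:r]=1
    o=m&(hsv[...,0]<16)&(hsv[...,1]>110)
    P=C[o];P=P[P[:,2]>.05]; print(cam,len(P),P.mean(0),P.min(0),P.max(0))
    c=P.mean(0);V=np.linalg.svd((P-c)[:,:2])[2][0]; V*=np.sign(V[0]); print("yaw",np.degrees(np.arctan2(V[1],V[0])), "ext",np.percentile((P-c)[:,:2]@V,[1,99]))
    crop(d,box,"sg_"+cam)
# bin
d=get_image("top");hsv=cv2.cvtColor(d["frame"],cv2.COLOR_RGB2HSV);C=cloud(d)
m=np.zeros(hsv.shape[:2],bool);m[160:265,325:390]=1
b=m&(hsv[...,0]>100)&(hsv[...,0]<125)&(hsv[...,1]>120); P=C[b]
r=cv2.minAreaRect(P[:,:2].astype(np.float32)*1000);print("rect all",r)
f=P[(P[:,2]<.012)];print("floor",cv2.minAreaRect(f[:,:2].astype(np.float32)*1000),f[:,2].mean())
t=P[P[:,2]>.08]; print("high",len(t),cv2.minAreaRect(t[:,:2].astype(np.float32)*1000))
E
```

```text
top 1 [ 0.4318 -0.2579  0.4265] [ 0.4318 -0.2579  0.4265] [ 0.4318 -0.2579  0.4265]
yaw 0.0 ext [0. 0.]
scene 116 [ 0.4332 -0.2939  0.083 ] [ 0.3878 -0.307   0.07  ] [ 1.3404 -0.2718  0.8322]
yaw 0.9314471368309867 ext [-0.0424  0.0254]
rect all ((492.9850769042969, -95.73164367675781), (102.95358276367188, 446.85064697265625), 84.56744384765625)
floor ((609.2273559570312, -107.12753295898438), (88.03607177734375, 209.2234344482422), 84.33399200439453) 0.0032813458113318495
high 401 ((492.5787353515625, -95.69300842285156), (102.95358276367188, 446.0342102050781), 84.56744384765625)
```

View pics/sg_top.png

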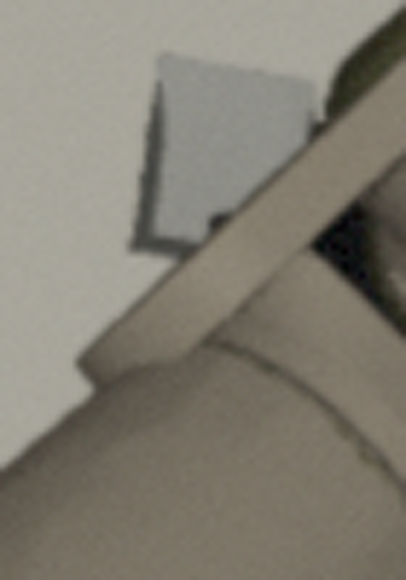

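```bash
python3 - <<'E'
from h import *
d=get_image("top"); s=150/544
def pt(a,b,z): return ray(d,[320+(a+.5)*s-.5,150+(b+.5)*s-.5],z)
h1=pt(418,432,.072);h2=pt(401,543,.072);n1=pt(371,269,.003);n2=pt(468,286,.003);b1=pt(355,391,.046);b2=pt(464,408,.046)
print(h1,h2,(h1+h2)/2);print(n1,n2,(n1+n2)/2,np.linalg.norm(n1-n2));print(b1,b2,(b1+b2)/2)
v=h1-h2;print("yaw handle",np.degrees(np.arctan2(v[1],v[0])),np.hypot(*v[:2]));v=n1-n2;print("yaw nose",np.degrees(np.arctan2(-v[0],v[1])))
v=(n1+n2)/2-(h1+h2)/2;print("yaw nh",np.degrees(np.arctan2(v[1],v[0])),np.hypot(*v[:2]))
e=get_image("scene");C=cloud(e);hsv=cv2.cvtColor(e["frame"],cv2.COLOR_RGB2HSV)
m=np.zeros(hsv.shape[:2],bool);m[230:325,180:240]=1
P=C[m&(hsv[...,0]<16)&(hsv[...,1]>110)];P=P[(P[:,2]>.05)&(P[:,2]<.1)]
print(P.mean(0),np.percentile(P,[2,98],axis=0));c=P.mean(0);V=np.linalg.svd((P-c)[:,:2])[2][0];print(np.degrees(np.arctan(V[1]/V[0])))
E
```

```text
[ 0.4556 -0.3025  0.072 ] [ 0.3797 -0.2876  0.072 ] [ 0.4177 -0.2951  0.072 ]
[ 0.5879 -0.2894  0.003 ] [ 0.5752 -0.3608  0.003 ] [ 0.5815 -0.3251  0.003 ] 0.07245945739126422
[ 0.4886 -0.2655  0.046 ] [ 0.4768 -0.3418  0.046 ] [ 0.4827 -0.3037  0.046 ]
yaw handle -11.10280083754234 0.077384384167429
yaw nose -10.032841904571518
yaw nh -10.37102908749186 0.1665900339906433
[ 0.4257 -0.2942  0.0766] [[ 0.3922 -0.306   0.0718]
 [ 0.4559 -0.2842  0.0808]]
-7.953674763565609
```

Request:
{"name": "jog_arm", "arguments": {"commands": "-0.3 4 0.2 -0.3 5; 0 4 0 0 5; 0 4 0 0 5; 0 4 0 0 5; 0 3 0 0 5; 0 2 0 0 5; 0 0.8 0 0 5; 0 0 0 0 1; 0 0 0 0 1; 0 0 0 0 1; 0 0 0 0 0; 0 0 0 0 0", "grip_force": 120}}

```text
t: 13.28
tool_pos: [0.418, -0.294, 0.0699]
orientation: [-90.0, 0.0, 79.9]
ft_force: [-2.5, 0.8, 6.0]
grip_width: 0.0184
```

```bash
python3 - <<'E'
from h import *
d=get_image("scene");crop(d,(120,170,320,330),"b1")
E
```

```text
(no output)
```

View pics/b1.png

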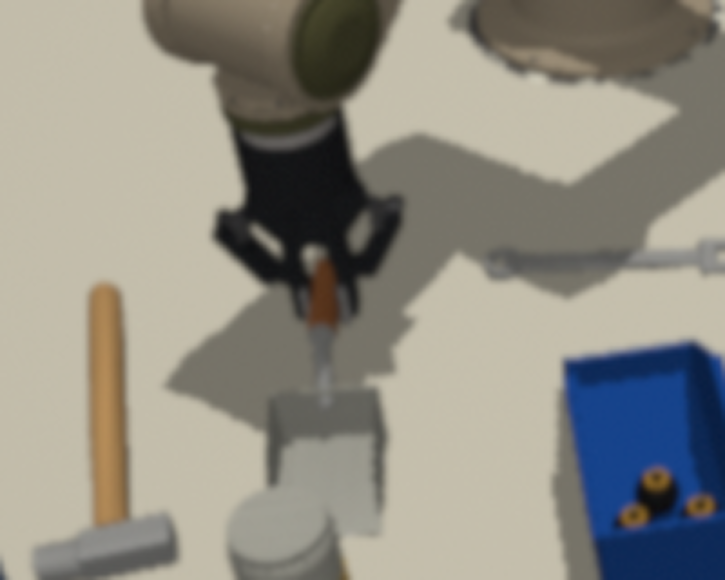

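Request:
{"name": "jog_arm", "arguments": {"commands": "0 -1 0 0 0; 0 -3 0 0 0; 0 -4 0 0 0; 0 -4 0 0 0; 0 -2 0 0 0; 0 0 0 0 0"}}

```text
t: 14.08
tool_pos: [0.418, -0.2939, 0.2105]
orientation: [-90.1, 0.1, 79.8]
ft_force: [-0.4, -0.5, -2.4]
grip_width: 0.0183
```

```bash
python3 - <<'E'
from h import *
d=get_image("scene");crop(d,(120,120,360,340),"b2")
e=get_image("top")
b=np.array([.995,-.0988]);l=np.array([.0988,.995]);B=np.array([.609,-.107])
for D,nm in((e,"top"),(d,"scene")):
  for a in landmark_of("knob1",nm)[:7]:
    p=ray(D,a["uv"],.019)[:2]-B; print(nm,a["uv"],a["p"],"bin xy",p@b,p@l)
crop(e,(320,150,400,270),"b3")
E
```

```text
top [359.4, 208.5] 0.66 bin xy 0.017529726907052973 -0.011923555638242541
top [363.3, 184.2] 0.48 bin xy 0.08647620764799163 -0.01652240999008594
top [343.1, 199.7] 0.44 bin xy 0.037422177735824486 0.03366876754389434
top [351.2, 180.8] 0.39 bin xy 0.09273024128846757 0.016860128817823703
top [363.9, 196.1] 0.39 bin xy 0.05320582504795022 -0.020961099338519633
scene [292.3, 315.0] 0.44 bin xy 0.042501170589122235 -0.024036299112787467
scene [200.8, 262.6] 0.41 bin xy -0.18733387370285207 -0.23493449910389583
scene [304.7, 304.6] 0.4 bin xy 0.0164650184366536 0.010053387335550895
scene [314.8, 314.3] 0.36 bin xy 0.05134765069416454 0.027919245438048575
```

View pics/b2.png

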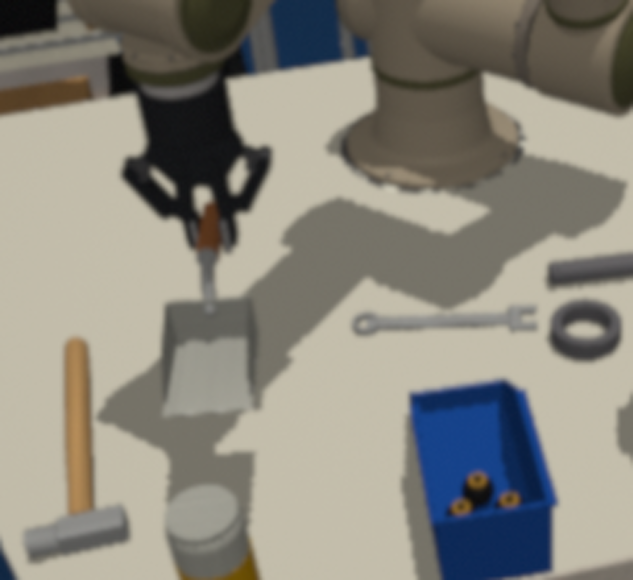

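View pics/b3.png

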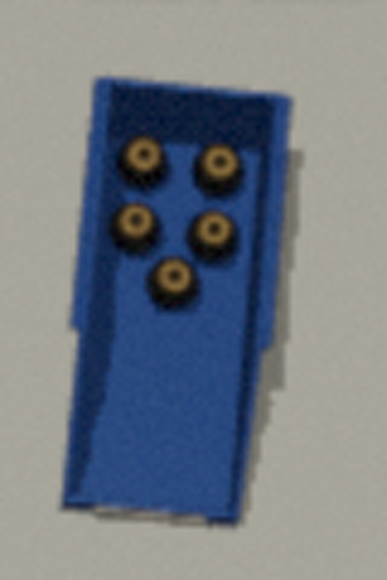

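```bash
cat > scoop.py <<'E'
from h import *
import sys
# fit bowl pose: gray points in front of grip
def bowl(zmin=.05):
    s=get_state(); tp=s["tool_pos"]; yaw=np.radians(s["orientation"][2]+90+180)
    f=np.array([np.cos(yaw),np.sin(yaw),0]); l=np.array([-f[1],f[0],0])
    for cam in("scene","top"):
        d=get_image(cam);C=cloud(d);q=C-tp
        X=q@f;Y=q@l;Z=q[...,2]
        m=(d["z_map"]>0)&(X>.075)&(X<.2)&(abs(Y)<.030)&(Z>-.12)&(Z<-.02)
        P=np.c_[X[m],Y[m],Z[m]]
        if len(P)<30: print(cam,"few",len(P));continue
        A=np.c_[P[:,0],P[:,1],np.ones(len(P))]
        w=np.ones(len(P),bool)
        for i in range(6):
            k=np.linalg.lstsq(A[w],P[w,2],rcond=None)[0]; r=P[:,2]-A@k; w=abs(r)<max(.003,1.5*abs(r[w]).std())
        print(cam,"pitch(noseup)",np.degrees(np.arctan(k[0])),"roll",np.degrees(np.arctan(k[1])),"z at x=.115",k[0]*.115+k[2],"n",w.sum(),"x ext",np.percentile(P[w,0],[1,99]),"y",np.percentile(P[w,1],[1,99]))
    return tp
if __name__=="__main__": print(bowl())
E
python3 scoop.py
```

```text
scene pitch(noseup) -1.0266460637993367 roll 0.5040510635480793 z at x=.115 -0.06805078600684927 n 707 x ext [0.0762 0.1669] y [-0.0293  0.0287]
top pitch(noseup) -0.6412890533168589 roll -0.12295235936296817 z at x=.115 -0.0695210143883282 n 463 x ext [0.0867 0.1666] y [-0.0276  0.0284]
[ 0.4174 -0.2934  0.2081]
```

Request:
{"name": "jog_arm", "arguments": {"commands": "2 0 0.17 0 0; 4 0 0.35 0 0; 4 0 0.35 0 0; 4 0 0.35 0 0; 4 0 0.35 0 0; 2.4 0 0.17 -2.5 0; 0 0 0 -2 0; 0 0 0 0 0"}}

```text
t: 15.38
tool_pos: [0.4365, -0.09, 0.2092]
orientation: [-90.0, 0.0, 84.3]
ft_force: [0.4, -0.4, -0.8]
grip_width: 0.0183
```

```bash
python3 - <<'E'
from h import *
s=get_state();tp=s["tool_pos"];print(tp,s["orientation"])
b=np.array([.9951,-.0988]);l=np.array([.0988,.9951]);B=np.array([.609,-.107])
print("bin coords of tcp",(tp[:2]-B)@b,(tp[:2]-B)@l)
d=get_image("scene");crop(d,(180,120,400,350),"b4")
e=get_image("top");crop(e,(290,130,450,290),"b5")
E
```

```text
[ 0.4365 -0.09    0.2092] [-89.996    0.0066  84.3498]
bin coords of tcp -0.17329692989344106 -0.00014846476607397258
```

View pics/b4.png

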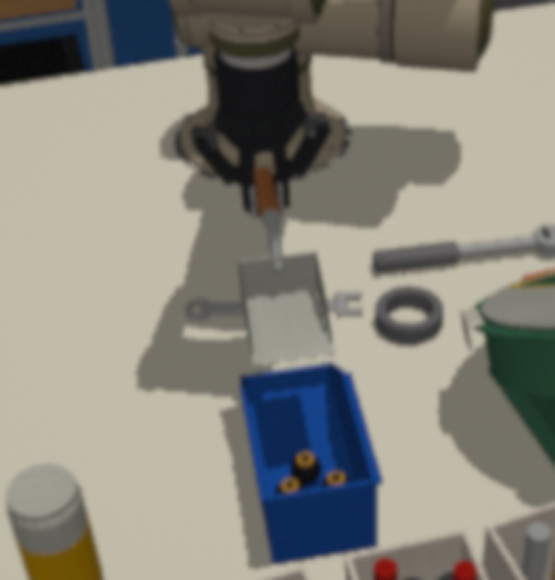

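View pics/b5.png

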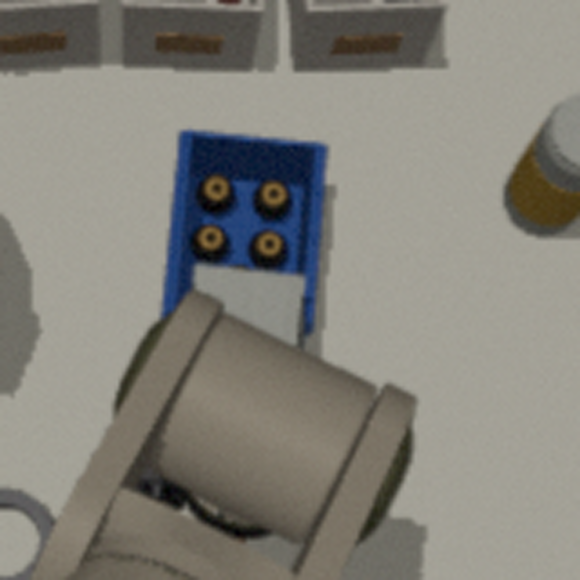

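Request:
{"name": "jog_arm", "arguments": {"commands": "0 2 0 0 0; 0 3 0 0 0; 0 3 0 0 0; 0 2 0 0 0; 0 1.5 0 0 0; 0 1 0 0 0; 0 0 0 0 0"}}

```text
t: 16.35
tool_pos: [0.4365, -0.0902, 0.084]
orientation: [-89.9, -0.0, 84.3]
ft_force: [0.0, 1.5, -2.1]
grip_width: 0.0185
```

```bash
python3 - <<'E'
from h import *
d=get_image("scene");crop(d,(230,190,370,350),"b6")
e=get_image("top");crop(e,(310,150,410,270),"b7")
E
```

```text
(no output)
```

View pics/b6.png

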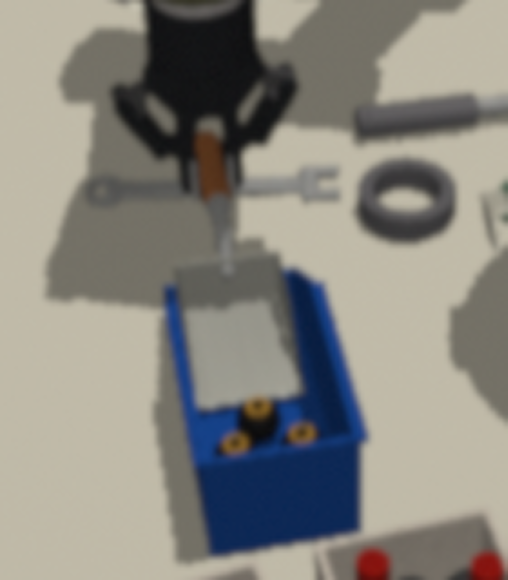

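View pics/b7.png

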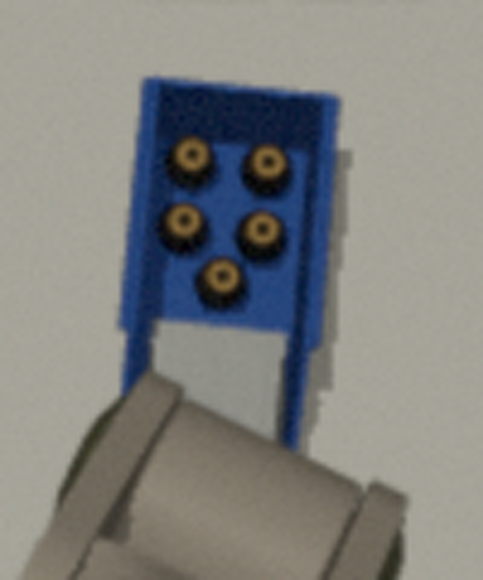

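Request:
{"name": "jog_arm", "arguments": {"commands": "0 0.5 0 0 0; 0 0.3 0 0 0; 0 0.1 0 0 0; 0 0 0 0 0"}}

```text
t: 16.95
tool_pos: [0.4367, -0.0899, 0.0753]
orientation: [-90.0, -0.0, 84.3]
ft_force: [0.7, 0.2, -0.6]
grip_width: 0.0181
```

Request:
{"name": "jog_arm", "arguments": {"commands": "0 0.1 0 0 0; 0 0.1 0 0 0; 0 0 0 0 0"}}

```text
t: 17.32
tool_pos: [0.4368, -0.09, 0.0739]
orientation: [-90.0, 0.0, 84.4]
ft_force: [-4.9, 1.1, 8.6]
grip_width: 0.0182
```

Request:
{"name": "jog_arm", "arguments": {"commands": "0 0 -0.5 0 0; 0 0 -1 0 0; 0 0 -1 0 0; 0 0 -1 0 0; 0 0 -1 0 0; 0 0 -1 0 0; 0 0 -1 0 0; 0 0 -1 0 0; 0 0 -0.5 0 0; 0 0 0 0 0"}}

```text
t: 18.58
tool_pos: [0.5167, -0.0979, 0.074]
orientation: [-90.1, 0.0, 84.4]
ft_force: [-2.4, 0.1, 5.7]
grip_width: 0.0182
```

```bash
python3 - <<'E'
from h import *
d=get_image("scene");crop(d,(230,190,370,350),"b8")
e=get_image("top");crop(e,(310,150,410,270),"b9")
print(get_state()["ft_force"])
E
```

```text
[-1.6265  0.9425  5.1069]
```

View pics/b8.png

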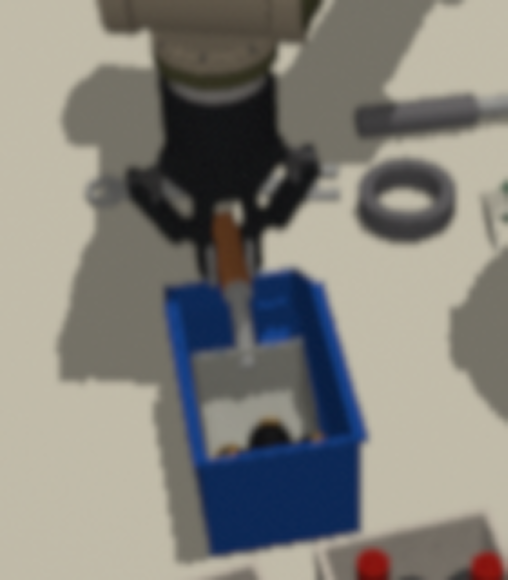

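View pics/b9.png

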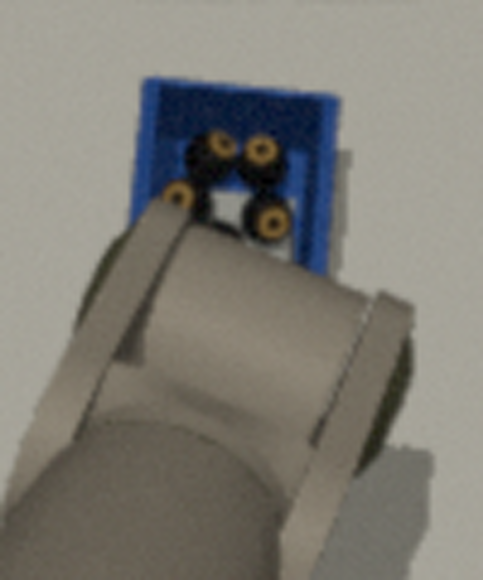

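Request:
{"name": "jog_arm", "arguments": {"commands": "0 0 -0.5 0 0; 0 0 -0.7 0 0; 0 0 -0.7 0 0; 0 0 -0.5 0 0; 0 0 0 0 0"}}

```text
t: 19.3
tool_pos: [0.5406, -0.1003, 0.0741]
orientation: [-90.1, 0.0, 84.4]
ft_force: [-3.5, 0.3, 6.1]
grip_width: 0.0183
```

```bash
python3 - <<'E'
from h import *
d=get_image("scene");crop(d,(230,190,370,350),"b10")
e=get_image("top");crop(e,(310,150,410,270),"b11")
print(get_state()["ft_force"])
E
```

```text
[-2.2881 -0.0573  5.7047]
```

View pics/b10.png

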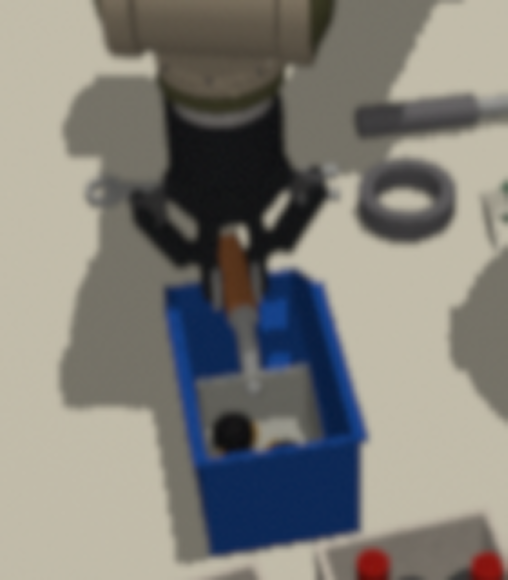

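View pics/b11.png

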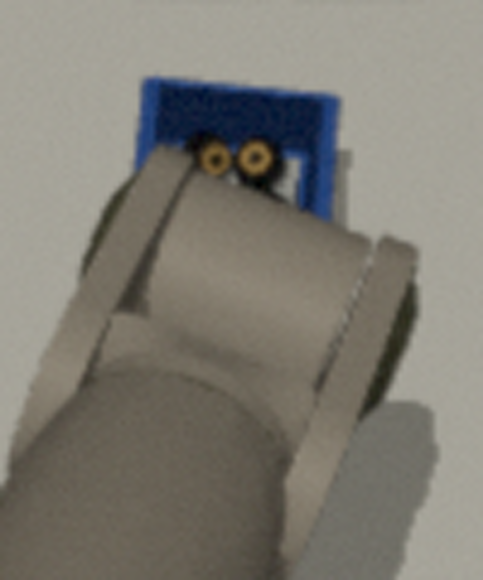

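Request:
{"name": "jog_arm", "arguments": {"commands": "0 0 0 0 0; 0 0.3 0.25 0 0; 0 0.3 0.25 0 0; 0 0.3 0.25 0 0; 0 0 0 0 0", "grip_force": 40}}

```text
t: 20.02
tool_pos: [0.5347, -0.1002, 0.0665]
orientation: [-90.4, 0.1, 84.3]
ft_force: [-0.3, 0.2, 13.7]
grip_width: 0.0188
```

```bash
python3 - <<'E'
from h import *
d=get_image("scene");crop(d,(230,190,370,350),"b12")
e=get_image("top");crop(e,(310,150,410,270),"b13")
print(get_state()["ft_force"])
E
```

```text
[-0.2795  0.7866 12.8611]
```

View pics/b12.png

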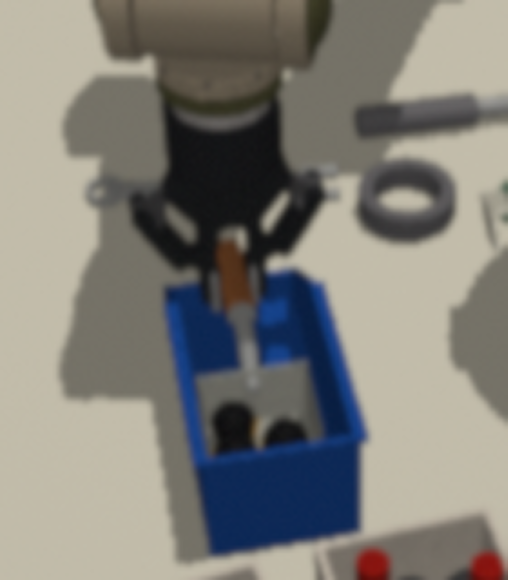

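View pics/b13.png

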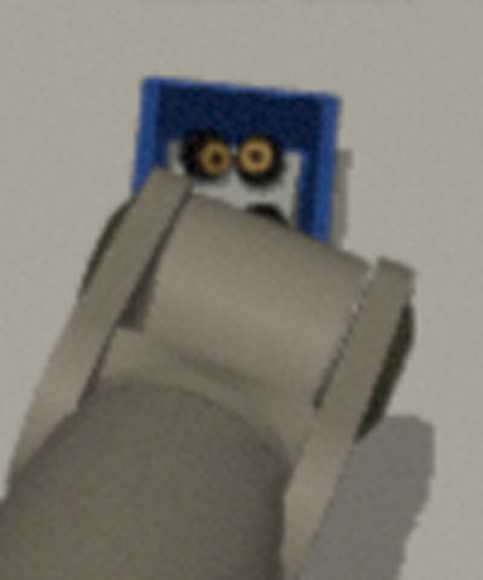

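Request:
{"name": "jog_arm", "arguments": {"commands": "0 0.3 0.25 0 0; 0 0.3 0.25 0 0; 0 0.3 0.25 0 0; 0 0 0 0 0"}}

```text
t: 20.62
tool_pos: [0.5284, -0.0997, 0.0577]
orientation: [-90.6, 0.1, 84.3]
ft_force: [4.2, 0.7, 9.5]
grip_width: 0.0185
```

```bash
python3 - <<'E'
from h import *
d=get_image("scene");crop(d,(230,190,370,350),"b14")
e=get_image("top");crop(e,(310,150,410,270),"b15")
print(get_state()["ft_force"])
E
```

```text
[ 3.6866 -0.5571 10.0624]
```

View pics/b14.png

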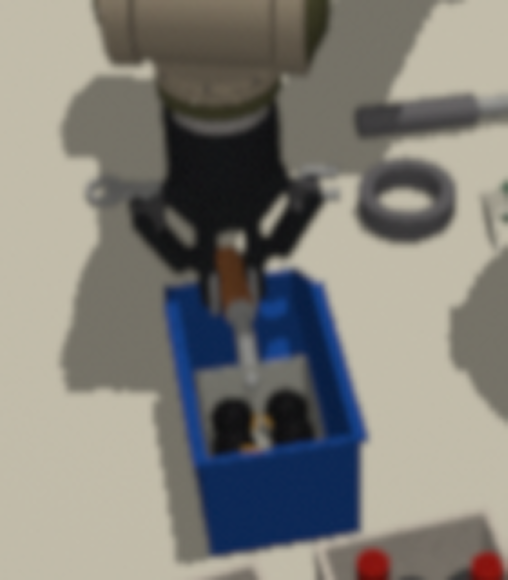

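View pics/b15.png

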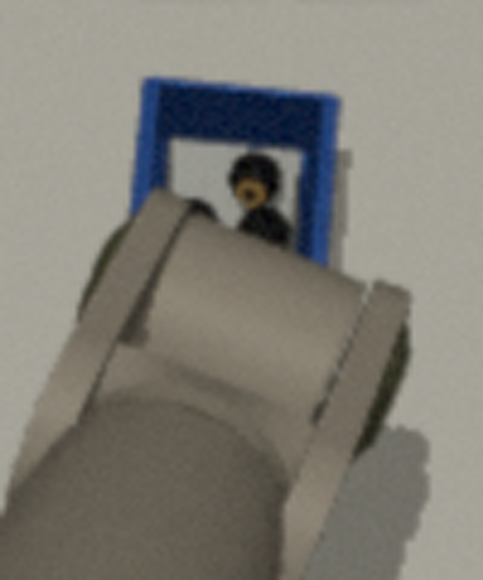

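Request:
{"name": "jog_arm", "arguments": {"commands": "0 0 0 0 0; 0 0 0 0 0; 0 -0.7 0.2 0 0; 0 -1.5 0.2 0 0; 0 -2 0 0 0; 0 -2.5 0 0 0; 0 -2.5 0 0 0; 0 -2.5 0 0 0; 0 -2 0 0 0; 0 -1.3 0 0 0; 0 -0.5 0 0 0; 0 0 0 0 0", "grip_force": 120}}

```text
t: 22.22
tool_pos: [0.521, -0.0982, 0.21]
orientation: [-90.0, -0.0, 84.3]
ft_force: [0.2, -0.7, -3.9]
grip_width: 0.0183
```

```bash
python3 - <<'E'
from h import *
d=get_image("scene");crop(d,(190,120,390,340),"b16")
e=get_image("top");crop(e,(310,120,430,270),"b17")
print(get_state()["ft_force"])
E
python3 scoop.py
```

```text
[-0.109  -0.1307 -3.7563]
scene pitch(noseup) -11.877034358193967 roll 1.4495675254388927 z at x=.115 -0.030881530028415087 n 335 x ext [0.0777 0.1764] y [-0.0288  0.0293]
top pitch(noseup) 6.498174468576059 roll -0.7101654941518168 z at x=.115 -0.04869126307897412 n 130 x ext [0.1466 0.1767] y [-0.0294  0.0275]
[ 0.5209 -0.0981  0.2095]
```

View pics/b16.png

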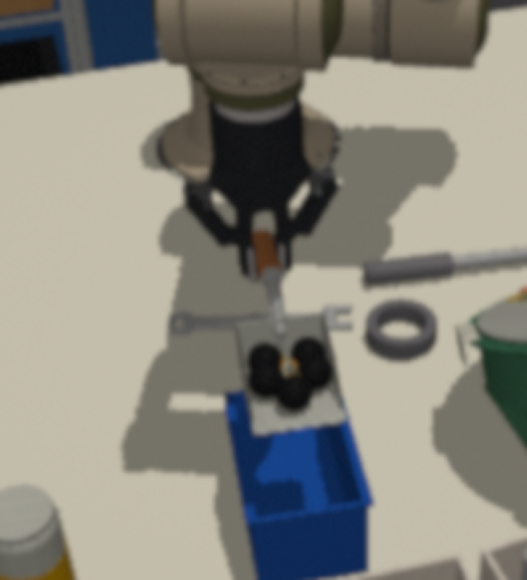

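View pics/b17.png

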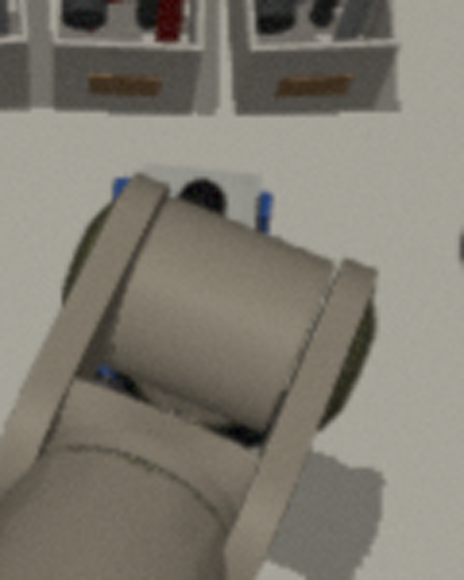

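Request:
{"name": "jog_arm", "arguments": {"commands": "1 -0.3 0.5 0 0; 2 -0.5 1.1 0 0; 3 -0.7 1.7 0 0; 3.4 -0.8 2.1 0 0; 3.4 -0.8 2.2 0 0; 3.4 -0.8 2.2 0 0; 3.4 -0.6 2.2 0 0; 3 -0.3 2.1 0 0; 2.5 -0.2 1.8 0 0; 1.8 0 1.3 0 0; 0.9 0 0.6 0 0; 0 0 0 -2.5 0; 0 0 0 -3 0; 0 0 0 -3 0; 0 0 0 -1.5 0; 0 0 0 0 0"}}

```text
t: 24.42
tool_pos: [0.3713, 0.1959, 0.2603]
orientation: [-90.0, -0.0, 94.3]
ft_force: [0.0, 0.1, -3.4]
grip_width: 0.0184
```

```bash
python3 - <<'E'
from h import *
d=get_image("scene");crop(d,(290,120,510,300),"c1")
e=get_image("top");crop(e,(140,110,340,310),"c2")
print(get_state()["ft_force"])
E
python3 scoop.py
```

```text
[ 0.9055 -0.997  -3.2297]
scene pitch(noseup) -11.736070770934504 roll -0.4252657346452475 z at x=.115 -0.029582425509171034 n 204 x ext [0.0785 0.1782] y [-0.0289  0.0295]
top pitch(noseup) -12.57128466926308 roll 1.2580745715627628 z at x=.115 -0.03008163210687796 n 254 x ext [0.0874 0.1758] y [-0.0294  0.0297]
[0.3714 0.1959 0.2603]
```

View pics/c1.png

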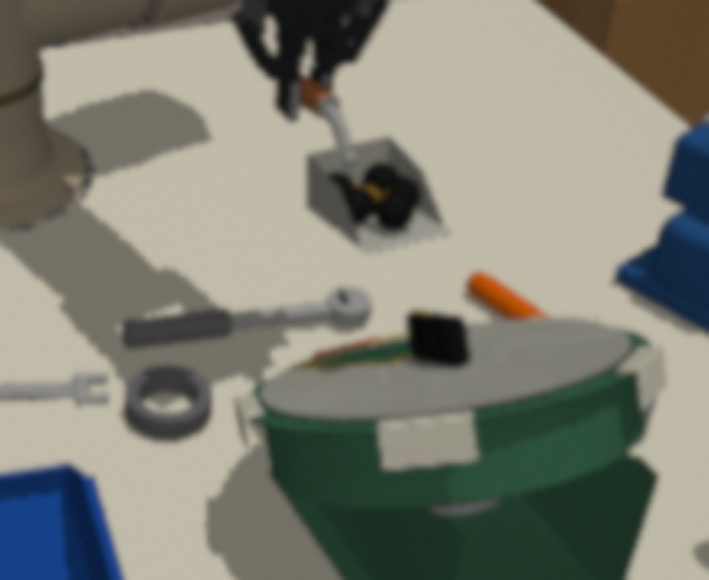

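View pics/c2.png

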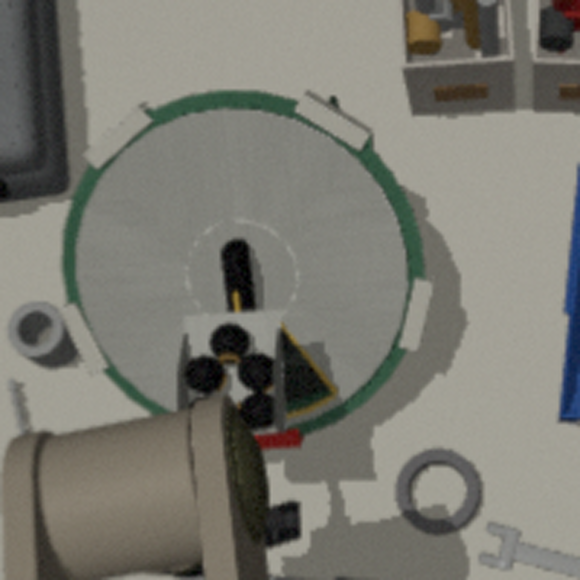

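Request:
{"name": "jog_arm", "arguments": {"commands": "0.3 1 0.2 0 0; 0.1 1.5 0.1 0 0; 0 1.2 0 0 0; 0 0.7 0 0 0; 0 0 0 0 0"}}

```text
t: 25.25
tool_pos: [0.3681, 0.1997, 0.2159]
orientation: [-90.0, 0.0, 94.3]
ft_force: [0.1, -0.3, -4.4]
grip_width: 0.0182
```

Request:
{"name": "jog_arm", "arguments": {"commands": "0 0 0 0 0; 0 0 0 0 0; 0 0 0 0 0", "grip_force": 20}}

```text
t: 25.62
tool_pos: [0.3683, 0.1997, 0.2165]
orientation: [-90.0, -0.0, 94.3]
ft_force: [0.6, -0.6, -3.4]
grip_width: 0.0183
```

```bash
python3 - <<'E'
from h import *
d=get_image("scene");crop(d,(290,120,510,300),"c3")
print(get_state()["ft_force"])
E
```

```text
[ 0.3392  0.6698 -3.3906]
```

View pics/c3.png

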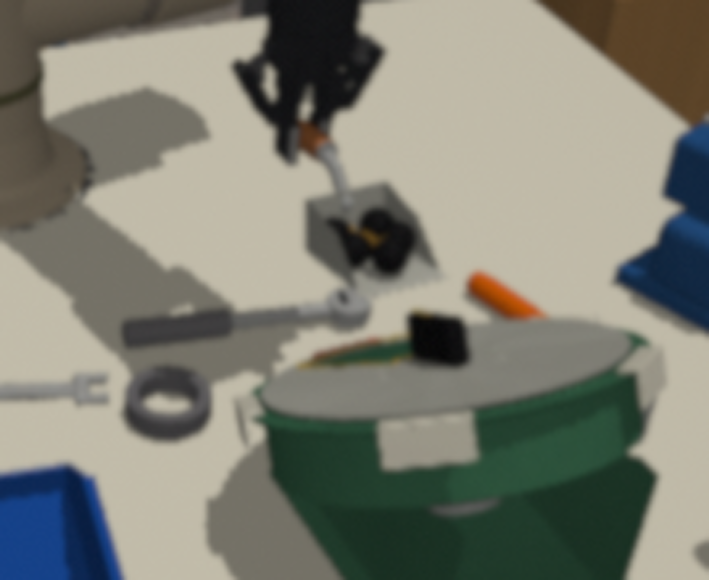

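Request:
{"name": "jog_arm", "arguments": {"commands": "0 -5 0 0 0; 0 -1 0 0 0; 0 0 0 0 0; 0 0 0 0 0", "grip_force": 20}}

```text
t: 26.18
tool_pos: [0.3677, 0.1995, 0.275]
orientation: [-89.9, 0.0, 94.3]
ft_force: [-0.7, -0.3, -2.6]
grip_width: 0.0185
```

```bash
python3 scoop.py
```

```text
scene pitch(noseup) -11.007631377020505 roll -0.1517885591333815 z at x=.115 -0.030357951081460225 n 188 x ext [0.0772 0.1773] y [-0.0288  0.0294]
top pitch(noseup) -14.054327594850353 roll 3.433568507066935 z at x=.115 -0.028808220331773843 n 262 x ext [0.0895 0.176 ] y [-0.0291  0.0289]
[0.3677 0.1995 0.275 ]
```

```bash
cat > nose.py <<'E'
from h import *
s=get_state(); tp=s["tool_pos"]; yaw=np.radians(s["orientation"][2]+270)
f=np.array([np.cos(yaw),np.sin(yaw),0]); l=np.array([-f[1],f[0],0])
for cam in("scene","top"):
    d=get_image(cam);C=cloud(d);q=C-tp;X=q@f;Y=q@l;Z=q[...,2]
    hsv=cv2.cvtColor(d["frame"],cv2.COLOR_RGB2HSV)
    m=(d["z_map"]>0)&(X>.11)&(X<.185)&(abs(Y)<.033)&(Z>-.15)&(Z<.0)&(hsv[...,2]>90)&(hsv[...,1]<60)
    P=np.c_[X[m],Z[m]]
    if len(P)<10: print(cam,"few");continue
    for lo in(.12,.13,.14,.15,.16,.165,.17,.175):
        k=(P[:,0]>=lo)&(P[:,0]<lo+.01)
        if k.sum()>3: print(cam,lo,k.sum(),"z med",np.median(P[k,1]).round(4),end=" | ")
    print(tp[2])
E
python3 nose.py
```

```text
scene 0.13 5 z med -0.046 | scene 0.14 21 z med -0.0456 | scene 0.15 31 z med -0.0437 | scene 0.16 58 z med -0.0422 | scene 0.165 52 z med -0.0418 | scene 0.17 49 z med -0.0415 | scene 0.175 24 z med -0.0415 | 0.27524779744685585
top 0.12 4 z med -0.0495 | top 0.13 11 z med -0.046 | top 0.14 60 z med -0.0446 | top 0.15 72 z med -0.044 | top 0.16 92 z med -0.0422 | top 0.165 117 z med -0.0419 | top 0.17 76 z med -0.042 | top 0.175 12 z med -0.0423 | 0.27524779744685585
```

Request:
{"name": "jog_arm", "arguments": {"commands": "0 5.8 0 0 0; 0 0 0 0 0; 0 0 0 0 0", "grip_force": 20}}

```text
t: 26.75
tool_pos: [0.3689, 0.1999, 0.2199]
orientation: [-90.1, -0.0, 94.3]
ft_force: [0.0, 0.3, -3.4]
grip_width: 0.0183
```

```bash
python3 nose.py
```

```text
scene 0.13 13 z med -0.0468 | scene 0.14 19 z med -0.0446 | scene 0.15 32 z med -0.0433 | scene 0.16 50 z med -0.042 | scene 0.165 56 z med -0.0413 | scene 0.17 52 z med -0.0411 | scene 0.175 22 z med -0.0411 | 0.21988229662563596
top 0.12 5 z med -0.0501 | top 0.13 18 z med -0.0458 | top 0.14 51 z med -0.0443 | top 0.15 64 z med -0.0427 | top 0.16 74 z med -0.0412 | top 0.165 104 z med -0.0411 | top 0.17 80 z med -0.0412 | top 0.175 17 z med -0.0423 | 0.21988229662563596
```

Request:
{"name": "jog_arm", "arguments": {"commands": "0 0 0 0 1.6; 0 0 0 0 1.7; 0 0 0 0 1.7", "grip_force": 20}}

```text
t: 27.22
tool_pos: [0.3682, 0.1997, 0.2185]
orientation: [-90.0, -0.0, 94.3]
ft_force: [-0.8, 0.1, -2.7]
grip_width: 0.0186
```

```bash
python3 nose.py; python3 -c "
from station import *
print(get_state()['grip_width'],get_state()['ft_torque'])"
```

```text
scene 0.12 4 z med -0.1416 | scene 0.13 4 z med -0.0471 | scene 0.14 18 z med -0.0451 | scene 0.15 33 z med -0.0432 | scene 0.16 57 z med -0.0422 | scene 0.165 56 z med -0.0417 | scene 0.17 50 z med -0.0412 | scene 0.175 24 z med -0.0406 | 0.21850938900872674
top 0.12 4 z med -0.0493 | top 0.13 11 z med -0.0474 | top 0.14 51 z med -0.0457 | top 0.15 68 z med -0.0438 | top 0.16 81 z med -0.042 | top 0.165 101 z med -0.0417 | top 0.17 69 z med -0.0418 | top 0.175 9 z med -0.043 | 0.21850938900872674
0.01810117270621643 [-0.01105239  0.39818013 -0.01757163]
```

Request:
{"name": "jog_arm", "arguments": {"commands": "0 0 0 0 1.75; 0 0 0 0 1.78; 0 0 0 0 1.78", "grip_force": 20}}

```text
t: 27.7
tool_pos: [0.3682, 0.1997, 0.2183]
orientation: [-90.0, -0.0, 94.3]
ft_force: [-0.4, -0.5, -3.2]
grip_width: 0.0181
```

```bash
python3 nose.py|cut -c1-400
```

```text
scene 0.13 7 z med -0.0468 | scene 0.14 19 z med -0.0454 | scene 0.15 29 z med -0.0435 | scene 0.16 57 z med -0.0423 | scene 0.165 63 z med -0.0419 | scene 0.17 51 z med -0.0412 | scene 0.175 24 z med -0.0411 | 0.21829200903989532
top 0.12 4 z med -0.0499 | top 0.13 12 z med -0.0449 | top 0.14 54 z med -0.0451 | top 0.15 64 z med -0.0434 | top 0.16 86 z med -0.0418 | top 0.165 101 z med -0.0416 | top 0.17 66 z med -0.0415 | top 0.175 11 z med -0.0436 | 0.21829200903989532
```

Request:
{"name": "jog_arm", "arguments": {"commands": "0 0 0 0 1.81; 0 0 0 0 1.81", "grip_force": 20}}

```text
t: 28.05
tool_pos: [0.3682, 0.1997, 0.2183]
orientation: [-90.0, 0.0, 94.3]
ft_force: [0.4, -0.5, -3.1]
grip_width: 0.0184
```

```bash
python3 nose.py|cut -c1-400
```

```text
scene 0.13 8 z med -0.0468 | scene 0.14 15 z med -0.0453 | scene 0.15 33 z med -0.0438 | scene 0.16 59 z med -0.042 | scene 0.165 62 z med -0.0418 | scene 0.17 48 z med -0.0413 | scene 0.175 23 z med -0.041 | 0.21829361935864294
top 0.13 10 z med -0.0465 | top 0.14 55 z med -0.0451 | top 0.15 62 z med -0.0435 | top 0.16 84 z med -0.0425 | top 0.165 104 z med -0.042 | top 0.17 72 z med -0.0418 | top 0.175 11 z med -0.0418 | 0.21829361935864294
```

Request:
{"name": "jog_arm", "arguments": {"commands": "0 0 0 0 1.83; 0 0 0 0 1.83", "grip_force": 20}}

```text
t: 28.4
tool_pos: [0.3682, 0.1997, 0.2183]
orientation: [-90.0, 0.0, 94.3]
ft_force: [-0.2, 0.4, -3.1]
grip_width: 0.0186
```

```bash
python3 nose.py|head -1|cut -c1-400
```

```text
scene 0.13 5 z med -0.0464 | scene 0.14 15 z med -0.0461 | scene 0.15 30 z med -0.0435 | scene 0.16 62 z med -0.0422 | scene 0.165 57 z med -0.0417 | scene 0.17 51 z med -0.0412 | scene 0.175 24 z med -0.0406 | 0.218281382702052
```

Request:
{"name": "jog_arm", "arguments": {"commands": "0 0 0 0 1.85; 0 0 0 0 0", "grip_force": 20}}

```text
t: 28.75
tool_pos: [0.3682, 0.1997, 0.2183]
orientation: [-90.0, -0.0, 94.3]
ft_force: [0.2, -0.1, -3.4]
grip_width: 0.0187
```

```bash
python3 nose.py|head -1|cut -c1-400
```

```text
scene 0.13 5 z med -0.0478 | scene 0.14 20 z med -0.0453 | scene 0.15 34 z med -0.0434 | scene 0.16 51 z med -0.0422 | scene 0.165 53 z med -0.0416 | scene 0.17 51 z med -0.041 | scene 0.175 27 z med -0.0406 | 0.21830591029246155
```

Request:
{"name": "jog_arm", "arguments": {"commands": "0 0 0 0 1.9; 0 0 0 0 0", "grip_force": 20}}

```text
t: 29.1
tool_pos: [0.3682, 0.1997, 0.2183]
orientation: [-90.0, -0.0, 94.3]
ft_force: [0.1, -1.1, -4.3]
grip_width: 0.019
```

```bash
python3 nose.py|head -1|cut -c1-400
```

```text
scene 0.13 7 z med -0.0471 | scene 0.14 18 z med -0.0457 | scene 0.15 27 z med -0.0435 | scene 0.16 55 z med -0.042 | scene 0.165 58 z med -0.0415 | scene 0.17 52 z med -0.0411 | scene 0.175 23 z med -0.0407 | 0.21829639988336644
```

Request:
{"name": "jog_arm", "arguments": {"commands": "0 0 0 0 1.94; 0 0 0 0 0", "grip_force": 20}}

```text
t: 29.45
tool_pos: [0.3682, 0.1997, 0.2183]
orientation: [-90.0, -0.0, 94.3]
ft_force: [-0.8, 0.4, -2.7]
grip_width: 0.0191
```

```bash
python3 nose.py|head -1|cut -c1-400
```

```text
scene 0.13 6 z med -0.046 | scene 0.14 19 z med -0.0452 | scene 0.15 31 z med -0.0436 | scene 0.16 56 z med -0.0419 | scene 0.165 58 z med -0.0414 | scene 0.17 51 z med -0.0409 | scene 0.175 24 z med -0.0409 | 0.2182894502850277
```

Request:
{"name": "jog_arm", "arguments": {"commands": "0 0 0 0 1.97; 0 0 0 0 0", "grip_force": 20}}

```text
t: 29.8
tool_pos: [0.3683, 0.1997, 0.2184]
orientation: [-90.0, -0.0, 94.3]
ft_force: [-3.3, 0.2, -0.5]
grip_width: 0.0199
```

```bash
python3 nose.py|head -1|cut -c1-400
```

```text
scene 0.12 4 z med -0.1183 | 0.2183771378853802
```

Request:
{"name": "jog_arm", "arguments": {"commands": "0 0 0 0 1.99; 0 0 0 0 0", "grip_force": 20}}

```text
t: 30.15
tool_pos: [0.3682, 0.1997, 0.2183]
orientation: [-90.0, -0.0, 94.3]
ft_force: [-0.2, 0.6, -2.5]
grip_width: 0.0197
```

```bash
python3 nose.py|head -1|cut -c1-400
```

```text
scene 0.12 12 z med -0.1387 | 0.2183308974408684
```

```bash
python3 - <<'E'
from h import *
d=get_image("scene");crop(d,(290,120,510,300),"c4")
e=get_image("top");crop(e,(140,110,340,310),"c5")
print(get_state()["ft_force"])
E
```

```text
[-0.3183 -0.6321 -1.6744]
```

View pics/c4.png

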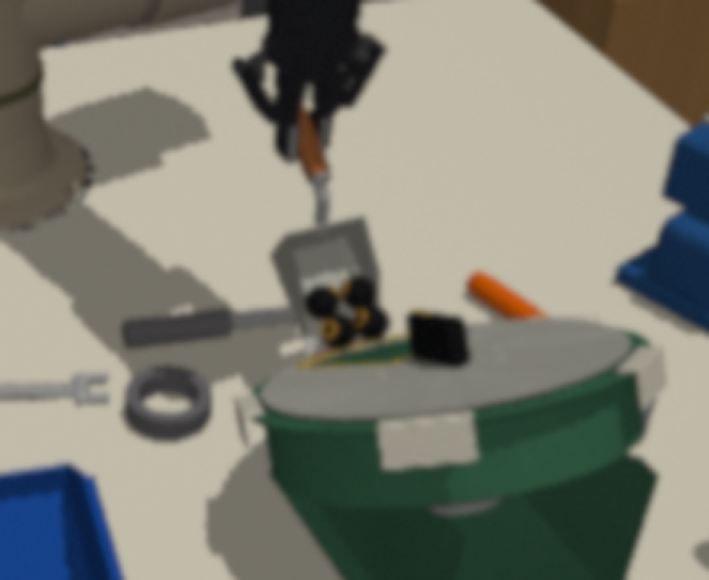

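View pics/c5.png

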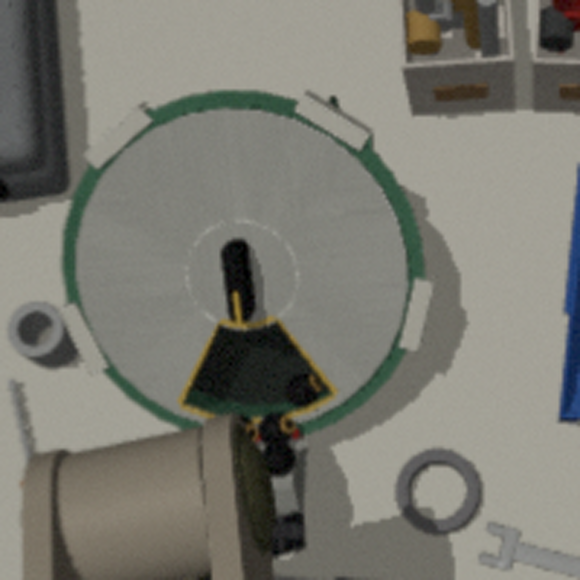

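```bash
cat > prof.py <<'E'
from h import *
s=get_state(); tp=s["tool_pos"]; yaw=np.radians(s["orientation"][2]+270)
f=np.array([np.cos(yaw),np.sin(yaw),0]); l=np.array([-f[1],f[0],0])
d=get_image("scene");C=cloud(d);q=C-tp;X=q@f;Y=q@l;Z=C[...,2]
hsv=cv2.cvtColor(d["frame"],cv2.COLOR_RGB2HSV)
img=np.full((560,780,3),255,np.uint8)
m=(d["z_map"]>0)&(abs(Y)<.06)&(X>-.06)&(X<.3)
for x,z,y,c in zip(X[m],Z[m],Y[m],d["frame"][m]):
    cv2.circle(img,(int(60+x*2200+100),int(540-z*2200)),3,c[::-1].tolist(),-1)
# cover line
for r in(47,128,138,155):
    p=cc-r/1000*ex*1.0; xx=(p-tp)@f; cv2.drawMarker(img,(int(160+xx*2200),int(540-p[2]*2200)),(255,0,255),cv2.MARKER_CROSS,12)
p=np.array([0,tp[2]]);cv2.drawMarker(img,(160,int(540-tp[2]*2200)),(0,0,255),cv2.MARKER_CROSS,14)
import sys
cv2.imwrite(f"pics/{sys.argv[1]}.png",img)
crop(d,(350,180,430,240),sys.argv[1]+"z")
E
python3 prof.py p1
```

```text
(no output)
```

View pics/p1.png

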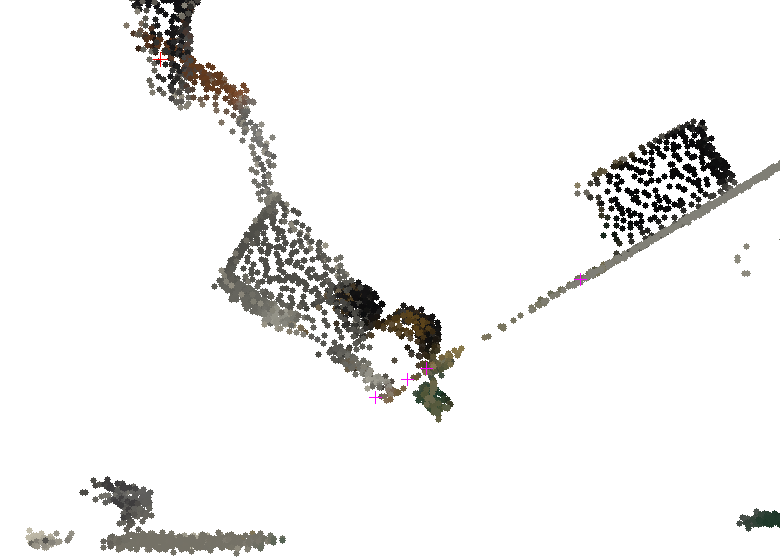

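View pics/p1z.png

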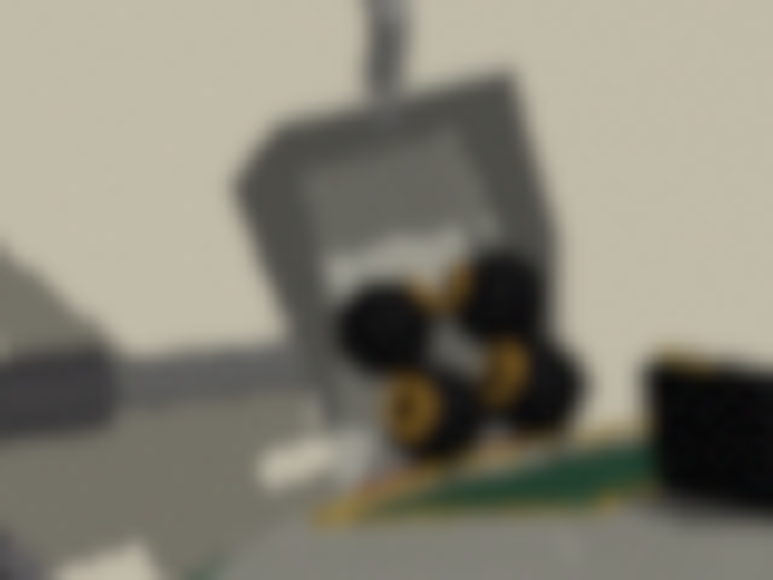

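Request:
{"name": "jog_arm", "arguments": {"commands": "0 0 0 0 0; 0 0 0 0 0; 0 -0.2 0 0 0; 0 -0.4 -0.5 0 0; 0 -0.4 -0.7 0 0; 0 -0.4 -0.7 0 0; 0 0 0 0 0", "grip_force": 120}}

```text
t: 31.28
tool_pos: [0.3879, 0.2012, 0.2326]
orientation: [-90.1, -0.0, 94.3]
ft_force: [-0.6, -0.3, -1.7]
grip_width: 0.0182
```

```bash
python3 prof.py p2
```

```text
(no output)
```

View pics/p2.png

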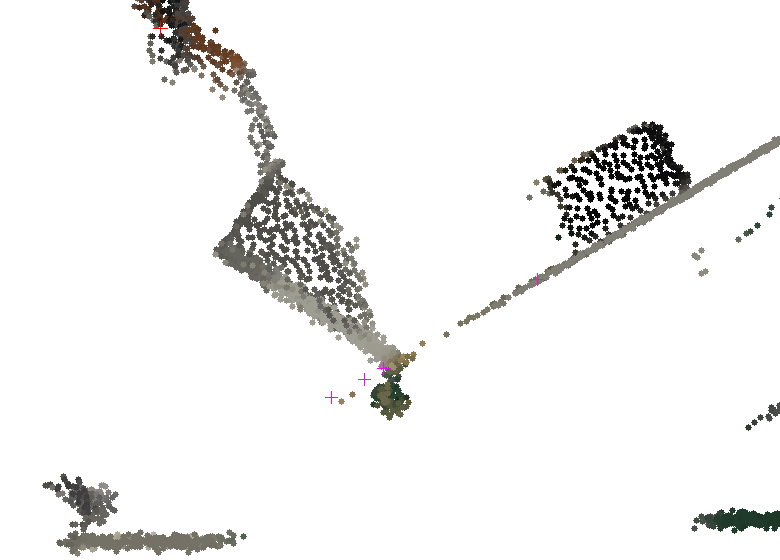

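View pics/p2z.png

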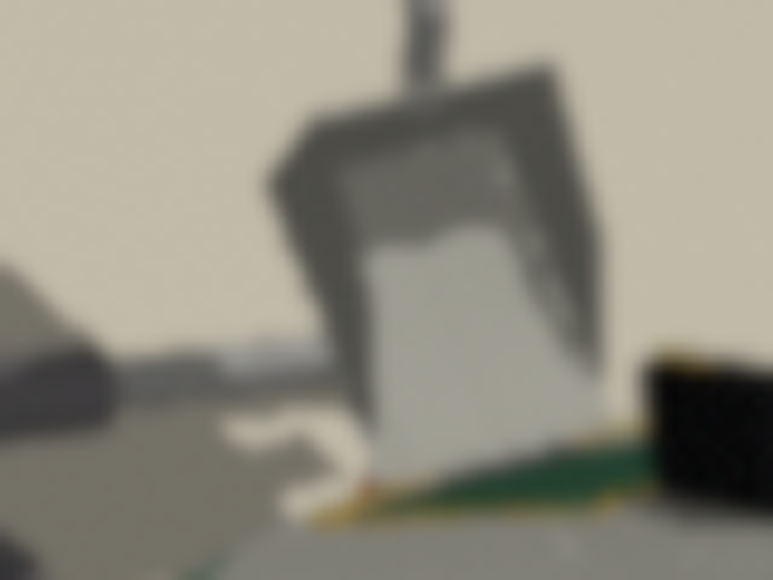

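Request:
{"name": "jog_arm", "arguments": {"commands": "0 -1.5 0.3 0 0; 0 -3 0.5 0 0; 0 -3.5 0.7 0 0; -2 -0.5 0.7 0 0; -4 0 0.5 0 0; -4.5 0 -0.3 0 0; -4.5 0 -0.3 0 0; -4.5 0 -0.3 0 0; -4.5 0 -0.3 0 0; -4.5 0 -0.3 0 0; -4.5 0 -0.5 0 0; -4.5 0 -0.5 0 0; -4.5 0 -0.5 0 0; -4.5 0 -0.5 0 0; -3 0 -0.5 5 0; 0 0 0 5 0; 0 0 0 4.5 0; 0 0 0 0 0"}}

```text
t: 33.58
tool_pos: [0.4376, -0.2914, 0.3171]
orientation: [-90.0, -0.0, 79.9]
ft_force: [0.1, 0.6, -1.4]
grip_width: 0.0185
```

```bash
python3 dial.py un2; python3 - <<'E'
from h import *
d=get_image("scene");cv2.imwrite("pics/s3.png",d["frame"][:,:,::-1])
E
```

```text
0.06 [214.7741 151.5568] mid 183.16548121804846
0.07 [215.1325 151.3726] mid 183.2525443380162
0.08 [215.1219 151.5294] mid 183.3256377354915
0.09 [215.2931 151.5659] mid 183.42949099657017
0.1 [215.0677 151.6053] mid 183.33648281856836
0.11 [215.1315 151.5261] mid 183.32881873558065
```

View pics/un2.png

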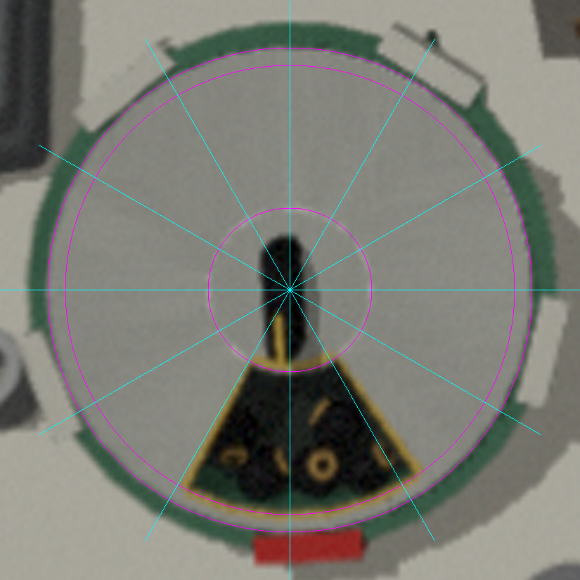

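View pics/s3.png

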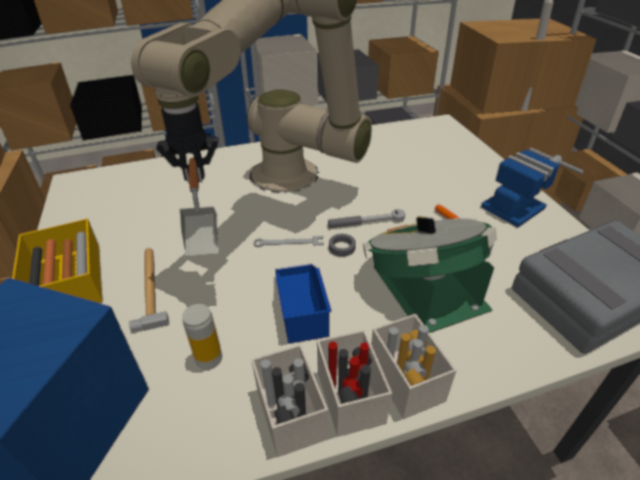

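Request:
{"name": "jog_arm", "arguments": {"commands": "0 2 0 0 0; 0 4 0 0 0; 0 4 0 0 0; 0 3 0 0 0; 0 2 0 0 0; 0 1 0 0 0; 0 0 0 0 0", "grip_force": 120}}

```text
t: 34.55
tool_pos: [0.4376, -0.2914, 0.1572]
orientation: [-90.0, -0.0, 79.9]
ft_force: [0.2, -0.9, -1.8]
grip_width: 0.0185
```

Request:
{"name": "jog_arm", "arguments": {"commands": "0 0.3 0 0 0; 0 0.5 0.3 0 0; 0 0.5 0.6 0 0; 0 0.5 0.6 0 0; 0 0.5 0.6 0 0; 0 0 0 0 0", "grip_force": 25}}

```text
t: 35.3
tool_pos: [0.4172, -0.2883, 0.1353]
orientation: [-90.1, 0.1, 79.8]
ft_force: [-1.7, 0.2, 5.6]
grip_width: 0.0187
```

```bash
python3 - <<'E'
from h import *
d=get_image("scene");crop(d,(100,150,300,330),"d1")
E
```

```text
(no output)
```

View pics/d1.png

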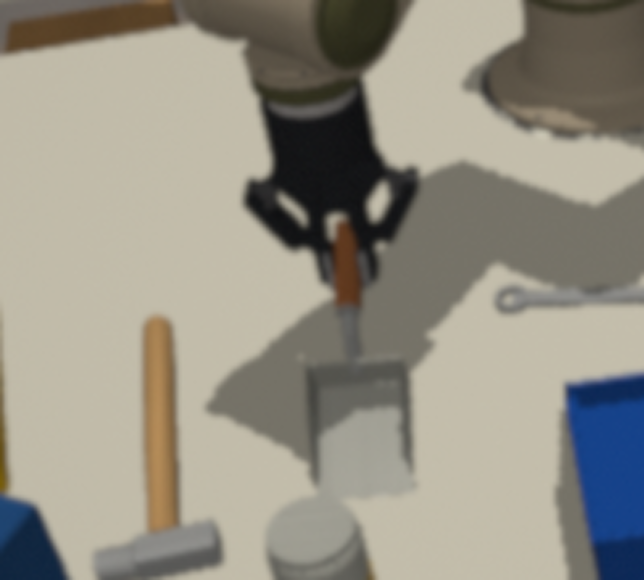

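Request:
{"name": "jog_arm", "arguments": {"commands": "0 0.6 0.5 0 0; 0 0.7 0.6 0 0; 0 0.7 0.6 0 0; 0 0.8 0.5 0 0; 0 0.8 0.5 0 0; 0 0.8 0.5 0 0; 0 0 0 0 0"}}

```text
t: 36.22
tool_pos: [0.3856, -0.2825, 0.0907]
orientation: [-90.1, 0.0, 79.8]
ft_force: [-1.1, -0.5, 3.4]
grip_width: 0.0186
```

Request:
{"name": "jog_arm", "arguments": {"commands": "0 0.6 0.2 0 0; 0 0.5 0.2 0 0; 0 0.4 0.2 0 0; 0 0.3 0 0 0; 0 0 0 0 0"}}

```text
t: 36.85
tool_pos: [0.3798, -0.2814, 0.0727]
orientation: [-90.0, 0.0, 79.8]
ft_force: [-3.0, 1.0, 5.2]
grip_width: 0.0186
```

```bash
python3 nose.py|cut -c1-420; python3 prof.py p5; python3 - <<'E'
from h import *
d=get_image("scene");crop(d,(100,150,300,330),"d2")
E
```

```text
scene 0.12 77 z med -0.0698 | scene 0.13 69 z med -0.0696 | scene 0.14 83 z med -0.0701 | scene 0.15 84 z med -0.0705 | scene 0.16 71 z med -0.0717 | scene 0.165 56 z med -0.0719 | scene 0.17 51 z med -0.0721 | scene 0.175 57 z med -0.0722 | 0.07273898182708516
top 0.12 71 z med -0.0705 | top 0.13 90 z med -0.0716 | top 0.14 87 z med -0.0717 | top 0.15 88 z med -0.0719 | top 0.16 92 z med -0.0731 | top 0.165 83 z med -0.0736 | top 0.17 87 z med -0.0734 | top 0.175 95 z med -0.0734 | 0.07273898182708516
```

View pics/p5.png

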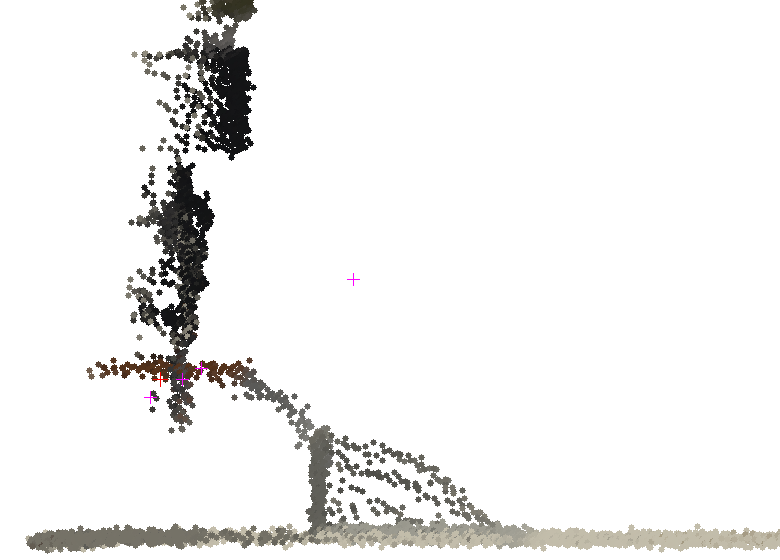

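View pics/d2.png

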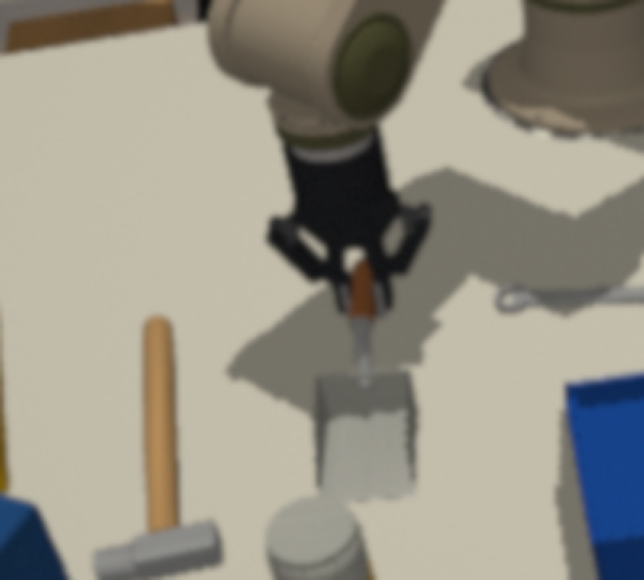

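Flat. Release, rise, and check.

Request:
{"name": "jog_arm", "arguments": {"commands": "0 0 0 0 2.5; 0 0 0 0 4; 0 0 0 0 5; 0 -1.5 0 0 5; 0 -3 0 0 5; 0 -5 0 0 5; 0 -5 0 0 5; 0 -5 0 0 5; 0 0 0 0 5; 0 0 0 0 5; 0 0 0 0 5"}}

```text
t: 38.42
tool_pos: [0.3792, -0.2807, 0.2662]
orientation: [-89.9, -0.1, 79.8]
ft_force: [1.1, 0.2, -0.8]
grip_width: 0.05
```

```bash
python3 dial.py un3; python3 - <<'E'
from h import *
d=get_image("scene");cv2.imwrite("pics/s4.png",d["frame"][:,:,::-1])
e=get_image("top");cv2.imwrite("pics/t4.png",e["frame"][:,:,::-1]);C=cloud(d)
hsv=cv2.cvtColor(d["frame"],cv2.COLOR_RGB2HSV)
m=(abs(C[...,0]-.38)<.07)&(abs(C[...,1]+.28)<.05)&(hsv[...,0]<16)&(hsv[...,1]>110)&(C[...,2]>.03)&(C[...,2]<.12)
P=C[m];print(P.mean(0),np.polyfit(P[:,0],P[:,2],1))
E
```

```text
0.06 [214.8499 151.7391] mid 183.29452245882564
0.07 [215.0403 151.433 ] mid 183.23669845854755
0.08 [215.2136 151.456 ] mid 183.33476855831873
0.09 [215.2989 151.5747] mid 183.43681130639231
0.1 [215.1451 151.5946] mid 183.36986437627507
0.11 [215.1428 151.5719] mid 183.35731469356813
[ 0.3839 -0.28    0.0754] [0.002  0.0747]
```

View pics/s4.png

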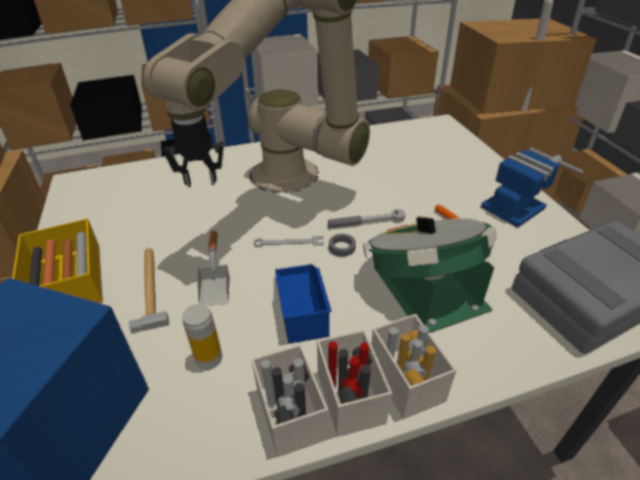

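View pics/t4.png

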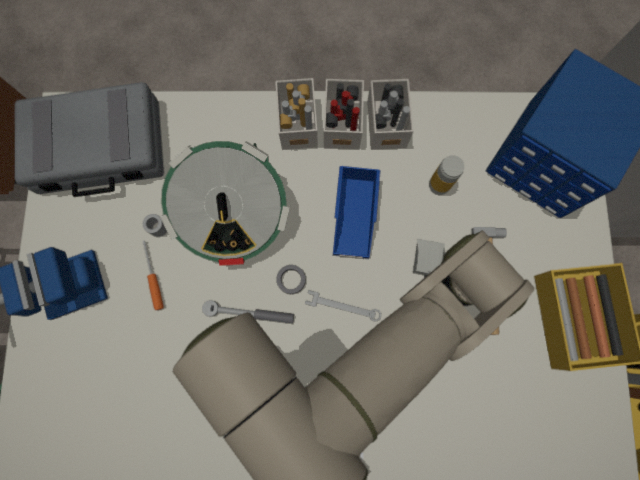

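```bash
python3 -c "
from station import *
print(close_job())"
```

```text
the job is handed in; nothing more can be done
None
```

I turned the dial, tipped the knobs into the red-tab compartment, laid the scoop back down and handed the job in at about 39 s of the 72 s allowed. `close_job()` gives no verdict, so the results below rest on my own last pictures and readings.

- **Dial:** I turned the cover about 164° anticlockwise by its grip bar in one grasp. The window measures 183.35° against a target of about 183.85°, taken from the rim tabs. That is roughly 0.5° off, about the accuracy of my measurement, and it did not change while I poured or when I set the scoop down.
- **Knobs:** All five were scooped. The bin is empty, and the picture through the window shows five brass marks in the red-tab compartment, with none visible elsewhere.
- **Pouring:** The tool cannot tilt, so I set the scoop's pitch inside the grip. When I eased the grip to tip it, the scoop swung farther down than planned. Its nose rested on the drum rim with four knobs still held in it, and moving it forward and up the slope dropped them through the window.
- **Scoop:** It lies flat on the table, clear of the bin, to the right of it. The handle is level at about 75 mm on top, and the gripper is open and well above it.
- **Other tools:** They look unmoved in the pictures, though the arm hid part of the hammer handle in the last top view.
- **Forces:** The largest wrist reading was about 29 N, while turning the dial. No check failed.

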